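# Refit the axle of an inclined tube rotator

### The arm

A 7-joint arm with a two-finger parallel gripper is mounted at the origin on a cart in front of the work surface, level with it; the furniture and walls round the work are solid. World frame = base frame: x ahead of the robot, y to its left, z up, the work surface at z = 0. Lengths are in m, angles in degrees, forces in N, time in s.
With the tool pointing down it reaches from about 0.425 to 0.875 m from the base axis. Payload 4.7 kg.
Tool frame: the origin (TCP) lies at the very end of the fingers, on their centre line; the grasp point (between the pads) lies 19 mm behind it; z points along the fingers, y is the direction in which the jaws open and shut (so a half turn about z gives the same grasp; the last joint's range is limited). The gripper opens to 87 mm and grips with 3 to 60 N. Pads are 19 mm wide; open, the fingers measure 117 mm over their backs; the gripper's body (75 mm by 190 mm) begins 51 mm behind the grasp point.
Start: joints at [72.37, 18.392, -4.016, 83.108, 1.295, 78.541, -3.26], TCP at [0.206, -0.617, 0.223] pointing down, gripper open.
Joint ranges: [-163.93, 163.93], [-17.29, 119.83], [-79.2, 71.16], [3.27, 140.29], [-89.18, 269.18], [5.43, 117.66], [-154.24, 154.24]. Speed limits (degrees/s): [147.25, 147.25, 180, 180, 180, 180, 180].

### API

Orientations are given as [roll, pitch, yaw] about the fixed x, y, z axes, in that order (R = Rz(yaw) Ry(pitch) Rx(roll)).
In Python, from cell import env gives the robot as it stands.
- The arm moves only by the tool servo_tool, never from a script. Its argument "increments" is a list that holds one entry, the list of rows, each a list of 7 numbers: the shift along the tool's x, y, z in m, then the turn, a rotation vector about the tool's x, y, z in degrees, then the opening, from -1 (shut) to 1 (fully open). In form: [[[dx, dy, dz, rx, ry, rz, fingers], ...]]. A call has 1 to 20 rows; each row is the pose to reach, as a shift and turn from the pose commanded when the call began, along the tool's axes at that moment; what a row does not reach only later rows make up. A row lasts 1/10 s, in which the tool goes at most 50 mm and 8.59 degrees, less where a joint would pass 70% of its speed; a pose out of reach is approached as far as the arm can. A call with a gripper value outside its range is refused whole. The fingers move at their own pace and stop on an object; "squeeze" is the grip in N (left out, the last holds). Time passes only in rows, so rows that repeat a pose let the fingers close. It gives the time, the measured TCP pose, the force and the opening at its end, in the units of the state.
- env.get_obs(): the state, without advancing time (a new reading comes with each control period).
- env.read_camera(name): name is "side" or "top"; returns a dict with "frame" (384x512x3 uint8, blue, green, red), "intrinsics" (3x3 intrinsics, pixels), "D" ([k1, k2, p1, p2, k3] as OpenCV has them; the pictures are not rectified), "rvec" (rotation vector, rad) and "tvec" (3), from world to camera coordinates, as OpenCV has them. Camera axes: x right, y down, z forward; pixel columns grow to the right and rows downward; lengths in m; the calibration is good to about 2 mm. A picture is of the moment at which its call begins. There is no depth.
- env.sign_off(): hands the job in, once; it reports no verdict.
The state is a dict: "time_s": time; "qpos": joint angles; "joint_velocities": joint speeds; "effort": joint torques, N m; "tool_pos": TCP position; "tool_rot": TCP orientation; "force": force on the tool from outside, world axes, zero at the start; "wrist_torque": the same for the moment, N m; "grip_width": finger opening in m.
Only numpy, scipy, OpenCV 4.12 (cv2) and the standard library are available. Lean on these libraries where they do the work, as an engineer would, in place of code of your own. Each camera call takes 0.05 s, during which the arm holds its last target.

### The job

The drum of the tilted tube rotator is held only by its short assembly pin: draw the pin out and hang it by its collar in the free hole of the rod rack. Then take the axle, the rod with the thickest knob, from the rack and thread it down through the upper bearing and the drum's hub into the drive socket until its collar rests on the bearing, and let go. Leave the spare pins, bottles and vials where they stand.

Things in the scene. Friction and masses are not known exactly. Their poses are not given: they have to be found in the camera images.
- rotator_head: mouth of the upper bearing of the fixed inclined tube rotator (grey machine, 165 x 110 mm, 180 mm high): a 15 mm hole, 16 mm deep, in the flat top of an aluminium arm (44 mm wide, x -24 to 84 mm) 175 mm above the bench. Origin at the mouth's centre; z = the axle line, out of the hole, 25 degrees from vertical, leaning roughly to the robot; y level. Nothing but bolt heads at x = 76 mm rises above z = 0
- drum: white drum with small clear tubes (disc 124 mm across), loose in the rotator's fork. Origin at its hub's centre, 40 mm below the mouth along the axle line; z along the hub. Hub bore 15 mm, 36 mm long, top 10 mm flared. It can turn; with no rod in it, it sags up to 2.5 mm down the slope (towards rotator_head's -x), and the round nose of a rod coming from above pushes it back in line with a few newtons
- socket_mouth (a point): centre of the mouth of the drive socket, the last hole on the axle line, 64 mm below the upper bearing's mouth: 15 mm bore, 30 mm deep, closed below. Axes as rotator_head's
- pin: short assembly pin, a loose rod; at the start it sits in the upper bearing and hub, its collar on the bearing. Steel shaft 12 mm across, 54 mm long, round nose; collar 27 mm across, 5 mm thick; black round knob 20 mm across, 32 mm long above it (z 5 to 37 mm). Origin at the centre of the collar's underside, z along the rod up through the knob. About 60 g
- axle: the axle, a loose rod; at the start it hangs in one of the rack's holes. Steel shaft 12 mm across, 88 mm long, round nose; collar 34 mm across, 5 mm thick; black round knob 28 mm across, 34 mm long above it (z 5 to 39 mm), the only one so thick. Origin at the centre of the collar's underside, z along the rod up through the knob. Fully home, the collar lies on the upper bearing. About 120 g
- rack: fixed rod rack, 64 x 176 mm, 122 mm high: white top plate, upper face 118 mm above the bench, between two end panels that rise 4 mm above it. Origin on the bench under its centre, z up, y along the row. Four round holes of 18 mm at y = -57, -19, 19 and 57 mm, x = 0, in which rods hang upright by their collars; a shelf 20 mm above the bench below them. One hole is free at the start
- spare_1: spare pin that hangs in a hole of the rack and stays there: shaft 12 mm across, 72 mm long; collar 27 mm across, 5 mm thick; knob 20 mm across, 32 mm long. Origin at the centre of the collar's underside, z along the rod up through the knob
- spare_2: another spare pin, the same as spare_1, in another hole of the rack
- bottle_mid: bystander: white bottle with screw cap, 54 mm across, 109 mm high, standing between machine and rack; origin under its centre
- vial_1: bystander: small amber vial, 22 mm across, 70 mm high, standing between machine and rack; origin under its centre
- vial_2: bystander: small amber vial, the same as vial_1, behind it; origin under its centre
- bottle_left: bystander: white bottle with screw cap, 54 mm across, 109 mm high, at the left; origin under its centre
- media_bottle: bystander: clear bottle with wide cap, 56 mm across, 104 mm high, at the left; origin under its centre
There are look-alikes about, which are no part of the job. Leave any blue, orange or red look-alike of the axle alone.

How it is judged:
By the outcome, as a careful person would: the job done as asked, in the order asked, and still so for the second after the job is handed in, with the robot touching nothing.
It also fails if it takes over 64 s, if anything falls off the work surface, if the arm or the gripper's body presses on something with over 40 N, if the wrist force passes 120 N, or if a joint passes its speed limit or range.

## Working session

There is one attempt and no reset: what is moved stays moved. The work goes in short steps, Python scripts to look and compute and a tool call to move; the robot and the scene stay as the last step left them, time stands still between calls to the robot, and variables do not carry over. Pictures are saved under pics/ and viewed, and the job is handed in when it is done.

Besides the shell and the picture viewer there is one more tool, called after "Emit:" as a command line: name --argument value ..., lists and objects as JSON in quotes. servo_tool: Moves the arm, as the interface text tells. Its arguments: {"type":"object","properties":{"increments":{"type":"array","items":{"type":"array","items":{"type":"array","items":{"type":"number"}}}},"squeeze":{"type":"number"}},"required":["increments"]}

```bash
mkdir -p pics; ls; python3 - <<'E'
from cell import env
import cv2,json,pickle
o=env.get_obs(); print(o)
for n in("side","top"):
    c=env.read_camera(n); cv2.imwrite(f"pics/{n}0.png",c["frame"]); pickle.dump(c,open(f"{n}0.pkl","wb"))
    print(n,c["intrinsics"],c["D"],c["rvec"],c["tvec"])
E
```

```text
pics
{'time_s': 0.0, 'qpos': array([72.37101505, 18.43828974, -4.01553021, 83.17660714,  1.29484013,
       78.53864168, -3.25918474]), 'joint_velocities': array([ 0.05602356, -0.03977729, -0.0831836 ,  0.11390849, -0.0152735 ,
        0.05124962, -0.05150269]), 'effort': array([-1.30951194e-04, -4.91291642e+01, -4.04124800e-01, -3.12525523e+01,
       -6.40408276e-02,  4.35824599e-02,  1.64534522e-04]), 'tool_pos': array([ 0.20534596, -0.61612698,  0.22145528]), 'tool_rot': array([-1.79891695e+02,  5.58388242e-03,  1.84395597e+01]), 'force': array([-0.44751793,  0.40777674,  0.1335023 ]), 'wrist_torque': array([ 0.01421433, -0.01013943,  0.02632173]), 'grip_width': 0.08681139456767975}
side [[448.33293116   0.         250.62965245]
 [  0.         448.33293116 184.55252165]
 [  0.           0.           1.        ]] [-0.02426269  0.          0.          0.          0.        ] [ 2.15650155 -0.2791775   0.16158046] [-0.4321745   0.24312585  1.07938659]
top [[361.82939745   0.         268.28208045]
 [  0.         361.82939745 190.80615896]
 [  0.           0.           1.        ]] [-0.09759208  0.          0.          0.          0.        ] [ 2.11450312 -2.15813101  0.20962619] [0.09528193 0.50102967 1.04207335]
```

View pics/side0.png

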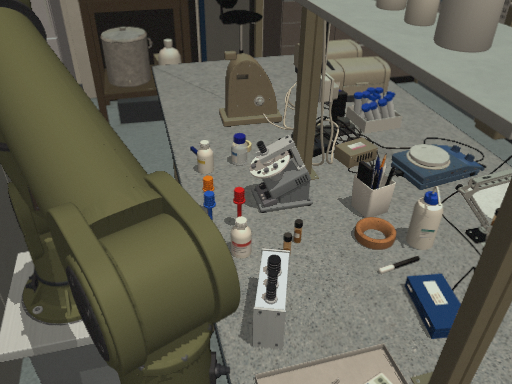

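View pics/top0.png

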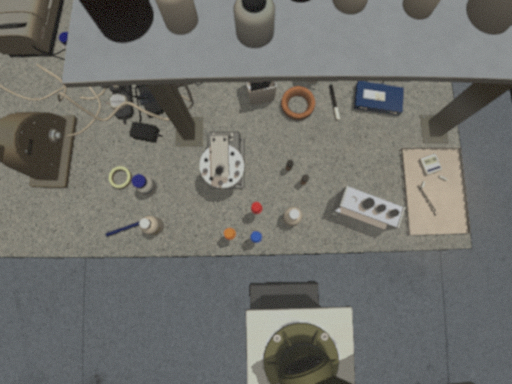

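```bash
cat > h.py <<'E'
import cv2,numpy as np,pickle
def load(n): return pickle.load(open(n+".pkl","rb"))
def proj(c,P):
    return cv2.projectPoints(np.float64(P).reshape(-1,1,3),np.float64(c["rvec"]),np.float64(c["tvec"]),np.float64(c["intrinsics"]),np.float64(c["D"]))[0].reshape(-1,2)
def ray(c,uv):
    R=cv2.Rodrigues(np.float64(c["rvec"]))[0]; C=-R.T@np.float64(c["tvec"]).ravel()
    q=cv2.undistortPoints(np.float64(uv).reshape(-1,1,2),np.float64(c["intrinsics"]),np.float64(c["D"])).reshape(-1,2)
    d=np.c_[q,np.ones(len(q))]@R
    return C,d
def onz(c,uv,z):
    C,d=ray(c,uv); return C+d*((z-C[2])/d[:,2])[:,None]
def tri(cs,uvs):
    A=[];b=[]
    for c,u in zip(cs,uvs):
        C,d=ray(c,u); d=d[0]/np.linalg.norm(d[0]); M=np.eye(3)-np.outer(d,d); A.append(M);b.append(M@C)
    x=np.linalg.lstsq(np.vstack(A),np.hstack(b),rcond=None)[0]
    return x,[proj(c,x)[0]-u for c,u in zip(cs,uvs)]
def crop(c,x0,y0,x1,y1,s,name):
    im=cv2.resize(c["frame"][y0:y1,x0:x1],None,fx=s,fy=s,interpolation=cv2.INTER_CUBIC)
    for x in range((x0+9)//10*10,x1,10):
        cv2.line(im,((x-x0)*s,0),((x-x0)*s,6),(0,0,255),1)
        if x%20==0: cv2.putText(im,str(x),((x-x0)*s-10,16),0,.35,(0,0,255))
    for y in range((y0+9)//10*10,y1,10):
        cv2.line(im,(0,(y-y0)*s),(6,(y-y0)*s),(0,0,255),1)
        if y%20==0: cv2.putText(im,str(y),(8,(y-y0)*s+4),0,.35,(0,0,255))
    cv2.imwrite("pics/"+name+".png",im)
E
python3 - <<'E'
from h import *
s,t=load("side0"),load("top0")
for c in(s,t): print(ray(c,[[256,192]]))
print(proj(t,[[0.205,-.616,.22],[.6,0,0],[.6,0,.2]]),proj(s,[[0.205,-.616,.22],[.6,0,0]]))
crop(s,235,120,325,220,8,"s_rot0"); crop(t,185,120,255,195,8,"t_rot0")
crop(s,235,235,305,350,6,"s_rack0"); crop(t,320,175,415,240,8,"t_rack0")
E
```

```text
(array([ 0.21324476, -0.83842861,  0.81395608]), array([[ 0.22948596,  0.78368451, -0.57757615]]))
(array([0.3110127 , 0.10634657, 1.11264898]), array([[ 0.17415813,  0.01437004, -0.98520344]]))
[[541.02483388 286.38998057]
 [294.15210939 162.66526007]
 [300.67705445 143.45563548]] [[188.3034052  505.34437678]
 [305.05103212 243.75130259]]
```

View pics/s_rot0.png

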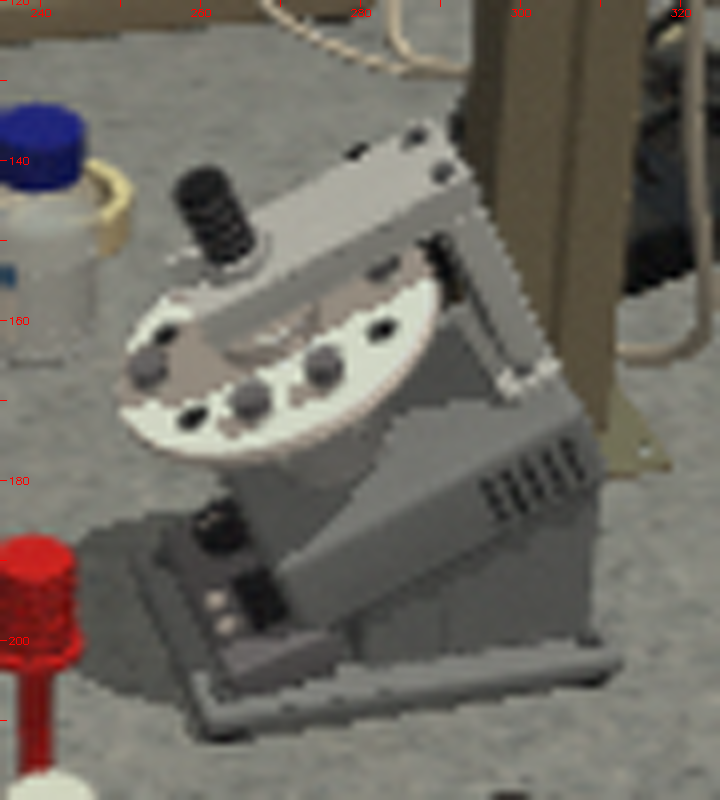

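View pics/t_rot0.png

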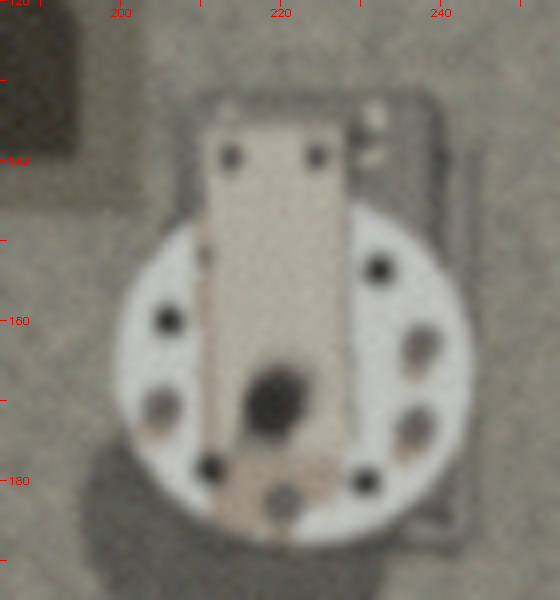

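View pics/s_rack0.png

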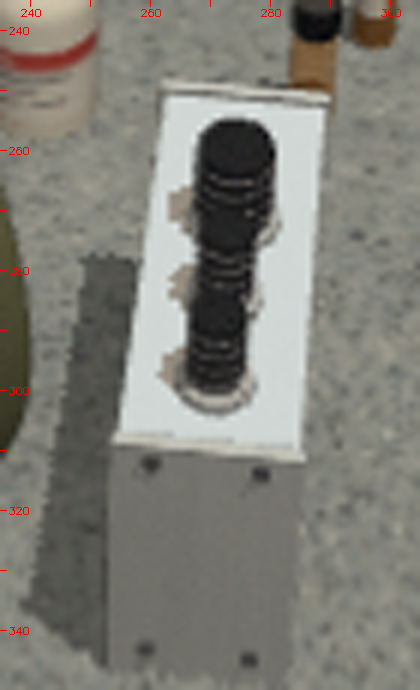

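View pics/t_rack0.png

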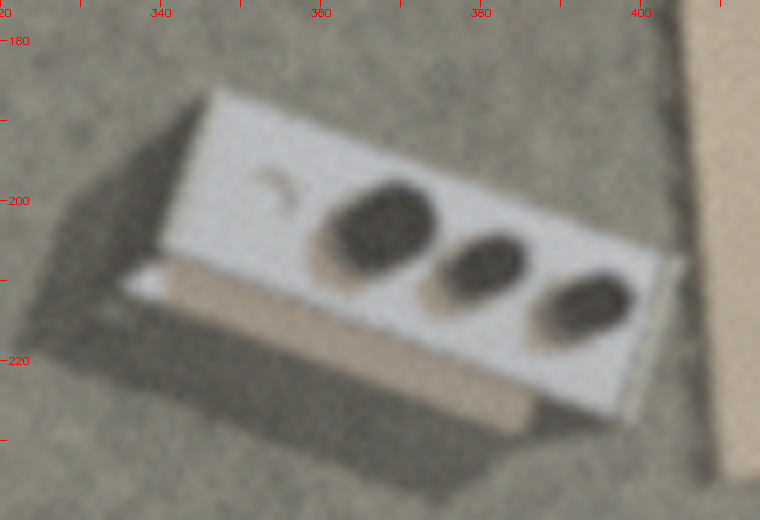

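```bash
cat >> h.py <<'E'
from scipy.optimize import least_squares
from scipy.spatial.transform import Rotation as Ro
def fit(obs,mk,x0):
    # obs: list (cam,pt,uv,w)
    def f(p):
        R,T=mk(p); r=[]
        for c,P,uv,w in obs: r+=list(w*(proj(c,R@np.array(P)+T)[0]-uv))
        return np.array(r)
    s=least_squares(f,x0,loss='soft_l1'); return s.x,f(s.x).reshape(-1,2)
E
python3 - <<'E'
from h import *
s,t=load("side0"),load("top0")
# rack
def mk(p): return Ro.from_euler('z',p[2]).as_matrix(),np.array([p[0],p[1],0])
print("hole guess",onz(t,[[354,198],[368,206]],.118), "corners",onz(t,[[347,186],[341,206],[405,207],[398.5,228]],.122))
h=.122
obs=[(t,(.032,.088,h),(347,186),1),(t,(-.032,.088,h),(341,206),1),(t,(.032,-.088,h),(405,207.5),1),(t,(-.032,-.088,h),(398.5,228),1),
(s,(-.032,.088,h),(262,249),1),(s,(.032,.088,h),(290,251.3),1),(s,(-.032,-.088,h),(254,308.3),1),(s,(.032,-.088,h),(285.5,311.3),1)]
p,r=fit(obs,mk,[.5,-.15,-.3]); print("rack",p[:2],np.degrees(p[2]));print(r.round(1))
R,T=mk(p)
for y in(-.057,-.019,.019,.057):
    P=R@[0,y,.118]+T; print(y,P.round(4),proj(t,P)[0].round(1),proj(s,P)[0].round(1),"knobtop",proj(t,P+[0,0,.039])[0].round(1),proj(s,P+[0,0,.039])[0].round(1))
# rotator
def mk2(p): return Ro.from_euler('z',p[2]).as_matrix()@Ro.from_euler('y',-25,degrees=True).as_matrix(),np.array([p[0],p[1],.175])
obs=[(t,(.084,.022,0),(211,136),1),(t,(.084,-.022,0),(228.5,136),1),(t,(-.024,-.022,0),(229,176.5),1),
(s,(.084,.022,0),(289,135),1),(s,(.084,-.022,0),(294.3,143),1),(s,(-.024,-.022,0),(261,160),.5),
(s,(0,0,.037),(260,142.5),1),(t,(0,0,.02),(219.3,170.5),1)]
p,r=fit(obs,mk2,[.55,.2,0]); print("head",p[:2],np.degrees(p[2]));print(r.round(1))
R,T=mk2(p)
for P in [(0,0,.037),(0,0,.005),(0,0,0),(-.024,.022,0),(.076,.0135,0),(.076,-.0135,0)]:
    print(P,proj(t,R@P+T)[0].round(1),proj(s,R@P+T)[0].round(1))
print(R@[0,0,1])
for n,u in dict(red=(256,207),orange=(229.5,233),blue=(256,237)).items(): print(n,onz(t,[u],.08))
E
```

```text
hole guess [[ 0.46447181 -0.153889    0.118     ]
 [ 0.44095088 -0.19238346  0.118     ]] corners [[ 0.49838582 -0.13505862  0.122     ]
 [ 0.44208412 -0.11475209  0.122     ]
 [ 0.43519501 -0.2976289   0.122     ]
 [ 0.3767067  -0.27390436  0.122     ]]
rack [ 0.43883938 -0.2067536 ] -21.822802708682683
[[ 0.6 -1. ]
 [-0.6  0.1]
 [ 0.9 -0.7]
 [ 0.9  0.1]
 [-0.3 -1.4]
 [-0.1 -1.3]
 [-1.1  0. ]
 [ 0.2  0.3]]
-0.057 [ 0.4177 -0.2597  0.118 ] [391.9 213.7] [270.5 299.1] knobtop [397. 212.] [271.2 285.6]
-0.019 [ 0.4318 -0.2244  0.118 ] [379.4 209. ] [272.  285.1] knobtop [383.9 207.1] [272.7 271.7]
0.019 [ 0.4459 -0.1891  0.118 ] [366.7 204.3] [273.4 271.9] knobtop [370.8 202.2] [274.1 258.6]
0.057 [ 0.46   -0.1538  0.118 ] [354.1 199.6] [274.7 259.6] knobtop [357.7 197.3] [275.4 246.5]
head [0.54461954 0.21287167] -1.5269972648411172
[[ 0.7 -0.1]
 [ 0.   0. ]
 [ 0.1 -0.1]
 [-0.2 -0.7]
 [-0.7 -1.5]
 [-0.9 -0.2]
 [-0.3 -0.7]
 [ 0.6 -1.4]]
(0, 0, 0.037) [219.1 170.4] [259.7 141.8]
(0, 0, 0.005) [220.5 167.9] [264.1 150.4]
(0, 0, 0) [220.8 167.6] [264.8 151.7]
(-0.024, 0.022, 0) [212.8 176.3] [255.4 151.8]
(0.076, 0.0135, 0) [215. 139.] [287.3 136.9]
(0.076, -0.0135, 0) [225.3 139.1] [290.1 141.4]
[-0.42246818  0.01126192  0.90630779]
red [[0.44975198 0.12210956 0.08      ]]
orange [[0.37665325 0.19864792 0.08      ]]
blue [[0.36387534 0.12351891 0.08      ]]
```

```bash
cat >> h.py <<'E'
HEAD=[.5446,.2129,np.radians(-1.53)]; RACK=[.4388,-.2068,np.radians(-21.8)]
def Rhead(): return Ro.from_euler('z',HEAD[2]).as_matrix()@Ro.from_euler('y',-25,degrees=True).as_matrix()
def hp(x,y,z): return Rhead()@[x,y,z]+[HEAD[0],HEAD[1],.175]
def Tz(tz,ty):
    ty=np.array(ty,float);tz=np.array(tz,float);ty-=tz*(ty@tz);ty/=np.linalg.norm(ty)
    return np.c_[np.cross(ty,tz),ty,tz]
def THEAD(): R=Rhead(); return Tz(-R[:,2],R[:,0])
def rp(x,y,z): return Ro.from_euler('z',RACK[2]).as_matrix()@[x,y,z]+[RACK[0],RACK[1],0]
def TRACK(): R=Ro.from_euler('z',RACK[2]).as_matrix(); return Tz([0,0,-1],R[:,0])
def cur(o): return np.array(o["tool_pos"]),Ro.from_euler('xyz',o["tool_rot"],degrees=True).as_matrix()
def inc(o,P,R):
    p,r=cur(o)
    return np.r_[r.T@(np.array(P)-p), np.degrees(Ro.from_matrix(r.T@R).as_rotvec())*1]
def show(o,lst):
    for n,P,R in lst:
        d=inc(o,P,R); print(n,np.round(d[:3],4),np.round(d[3:],2))
def inhead(o):
    p,r=cur(o); R=Rhead(); return (R.T@(p-[HEAD[0],HEAD[1],.175])*1000).round(1), np.degrees(Ro.from_matrix(THEAD().T@r).as_rotvec()).round(2)
E
python3 - <<'E'
from h import *
from cell import env
o=env.get_obs(); print(o["time_s"])
t=load("top0");s=load("side0")
print("pole",onz(t,[[178,118],[203,118],[203,146],[178,146]],0), onz(s,[[325,170]],0))
show(o,[("mid",[.47,-.2,.33],Ro.from_euler('xyz',[180,0,67],degrees=True).as_matrix()),("pre",hp(0,0,.07),THEAD())])
E
```

```text
0.1
pole [[0.75767583 0.37346542 0.        ]
 [0.75564779 0.29148527 0.        ]
 [0.66045438 0.28998391 0.        ]
 [0.6622598  0.37056885 0.        ]] [[0.79848853 0.33283166 0.        ]]
mid [ 0.3827 -0.3113 -0.108 ] [-1.000e-01 -4.000e-02 -4.856e+01]
pre [ 0.5563 -0.6893 -0.0158] [-21.88  15.21 -68.87]
```

Emit:
servo_tool --increments '[[[0.383, -0.311, -0.108, 0, 0, -48.5, 1], [0.383, -0.311, -0.108, 0, 0, -48.5, 1], [0.383, -0.311, -0.108, 0, 0, -48.5, 1], [0.383, -0.311, -0.108, 0, 0, -48.5, 1], [0.383, -0.311, -0.108, 0, 0, -48.5, 1], [0.383, -0.311, -0.108, 0, 0, -48.5, 1], [0.383, -0.311, -0.108, 0, 0, -48.5, 1], [0.383, -0.311, -0.108, 0, 0, -48.5, 1], [0.383, -0.311, -0.108, 0, 0, -48.5, 1], [0.383, -0.311, -0.108, 0, 0, -48.5, 1], [0.556, -0.689, -0.016, -21.9, 15.2, -68.9, 1], [0.556, -0.689, -0.016, -21.9, 15.2, -68.9, 1], [0.556, -0.689, -0.016, -21.9, 15.2, -68.9, 1], [0.556, -0.689, -0.016, -21.9, 15.2, -68.9, 1], [0.556, -0.689, -0.016, -21.9, 15.2, -68.9, 1], [0.556, -0.689, -0.016, -21.9, 15.2, -68.9, 1], [0.556, -0.689, -0.016, -21.9, 15.2, -68.9, 1], [0.556, -0.689, -0.016, -21.9, 15.2, -68.9, 1], [0.556, -0.689, -0.016, -21.9, 15.2, -68.9, 1], [0.556, -0.689, -0.016, -21.9, 15.2, -68.9, 1]]]'

```text
time_s: 2.1
tool_pos: [0.5153, 0.1607, 0.2476]
tool_rot: [154.9, 0.1, 88.5]
force: [0.7, 0.8, -0.1]
grip_width: 0.0871
```

```bash
python3 - <<'E'
from h import *
from cell import env
o=env.get_obs(); print(o["time_s"],o["qpos"].round(1),o["force"].round(1),o["wrist_torque"].round(2),inhead(o))
for n in("side","top"):
    c=env.read_camera(n); pickle.dump(c,open(f"{n}1.pkl","wb"))
    print(n,proj(c,o["tool_pos"]))
crop(load("side1"),200,60,340,200,5,"s1"); crop(load("top1"),170,110,270,200,7,"t1")
show(o,[("grasp",hp(0,0,.007),THEAD())])
E
```

```text
2.1 [  0.5 -13.  -24.9 115.9   6.9  53.5 -29.4] [ 0.7  0.8 -0.1] [0.03 0.36 0.02] (array([  5.4, -53. ,  77.6]), array([-0.06, -0.1 , -0.09]))
side [[260.57338399 138.8297557 ]]
top [[238.66259944 171.68085307]]
grasp [ 0.0531 -0.0054  0.0705] [0.06 0.1  0.09]
```

View pics/s1.png

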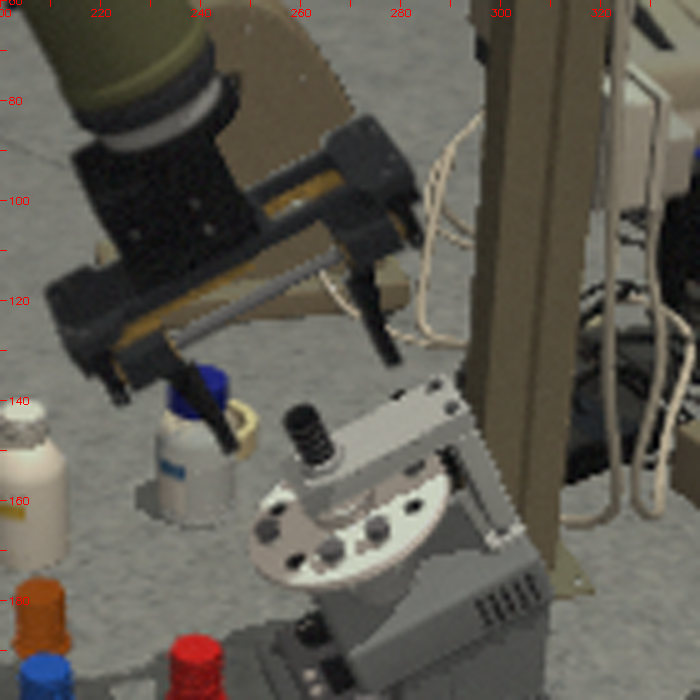

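View pics/t1.png

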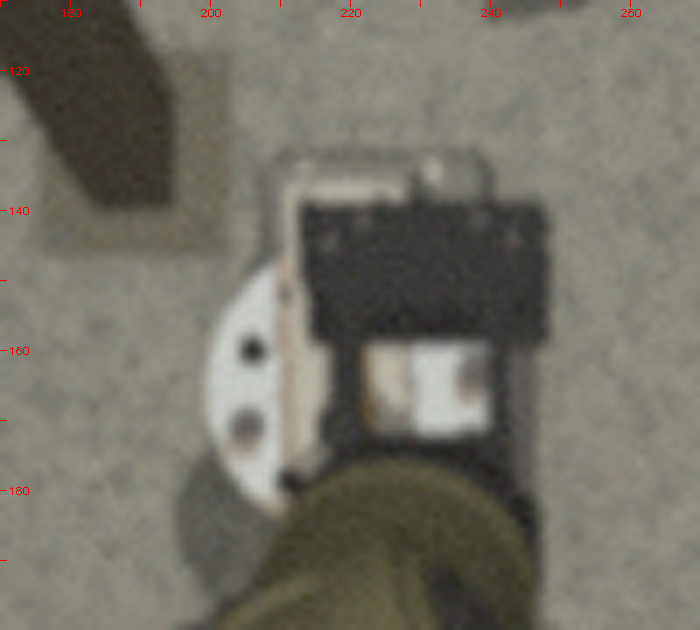

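Emit:
servo_tool --increments '[[[0.053, -0.0055, 0.0075, 0, 0, 0, 1], [0.053, -0.0055, 0.0075, 0, 0, 0, 1], [0.053, -0.0055, 0.0075, 0, 0, 0, 1], [0.053, -0.0055, 0.0075, 0, 0, 0, 1]]]'

```text
time_s: 2.6
tool_pos: [0.5159, 0.2103, 0.2386]
tool_rot: [155.0, 0.2, 88.4]
force: [-0.2, -0.8, -0.0]
grip_width: 0.0868
```

```bash
python3 - <<'E'
from h import *
from cell import env
o=env.get_obs(); print(o["time_s"],o["qpos"].round(1),o["force"].round(1),o["wrist_torque"].round(2),inhead(o))
for n in("side","top"):
    c=env.read_camera(n); pickle.dump(c,open(f"{n}2.pkl","wb"))
    print(n,proj(c,o["tool_pos"]))
crop(load("side2"),220,80,320,180,7,"s2"); crop(load("top2"),170,110,270,200,7,"t2")
show(o,[("grasp",hp(0,0,.007),THEAD())])
E
```

```text
2.6 [ -0.5  -9.4 -30.4 113.9  10.9  53.6 -37.9] [-0.2 -0.8 -0. ] [-0.02  0.39  0.03] (array([ 0.9, -3.3, 69.8]), array([-0.  , -0.17, -0.02]))
side [[255.65416501 133.25570938]]
top [[218.85641782 172.66881345]]
grasp [ 0.0035 -0.0009  0.0627] [0.   0.17 0.02]
```

View pics/s2.png

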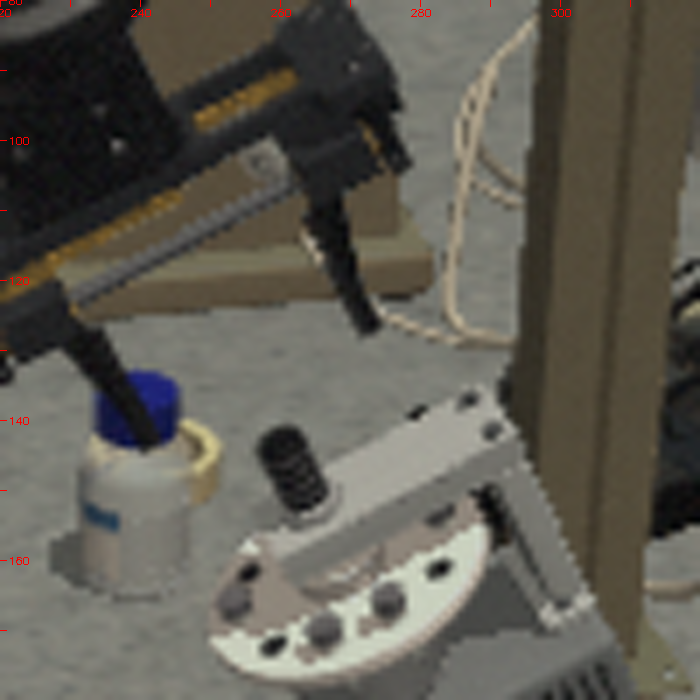

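View pics/t2.png

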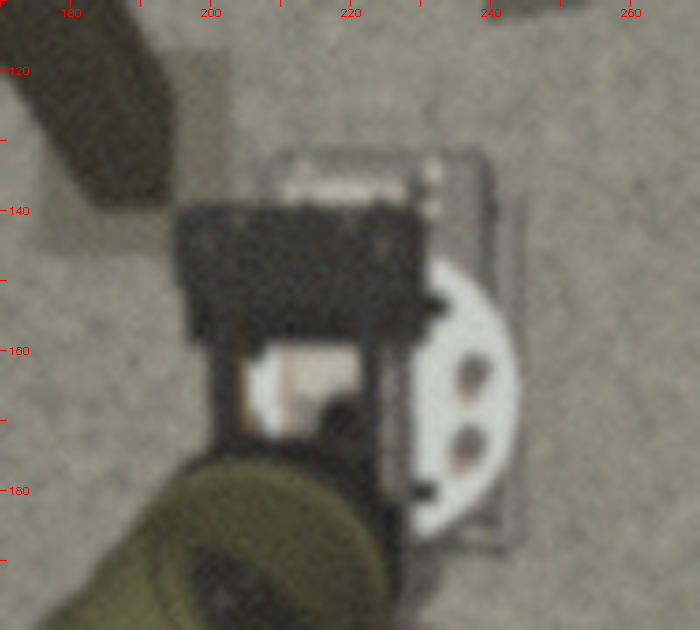

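Emit:
servo_tool --increments '[[[0.0035, -0.001, 0.03, 0, 0.17, 0, 1], [0.0035, -0.001, 0.062, 0, 0.17, 0, 1], [0.0035, -0.001, 0.062, 0, 0.17, 0, 1], [0.0035, -0.001, 0.062, 0, 0.17, 0, 1]]]'

```text
time_s: 3.1
tool_pos: [0.5411, 0.2133, 0.1822]
tool_rot: [155.0, -0.0, 88.5]
force: [0.3, 0.4, -0.2]
grip_width: 0.0874
```

```bash
python3 - <<'E'
from h import *
from cell import env
o=env.get_obs(); print(o["time_s"],o["qpos"].round(1),o["force"].round(1),o["wrist_torque"].round(2),inhead(o))
for n in("side","top"):
    c=env.read_camera(n); pickle.dump(c,open(f"{n}3.pkl","wb"))
    print(n,proj(c,o["tool_pos"]))
crop(load("side3"),220,80,320,180,7,"s3"); crop(load("top3"),170,110,270,200,7,"t3")
E
```

```text
3.1 [ 1.000e-01 -3.100e+00 -3.170e+01  1.157e+02  1.620e+01  4.690e+01
 -4.240e+01] [ 0.3  0.4 -0.2] [ 0.01  0.37 -0.01] (array([-0.1,  0.3,  8. ]), array([0.02, 0.01, 0.  ]))
side [[263.65615489 149.52774372]]
top [[220.26913916 168.19685627]]
```

View pics/s3.png

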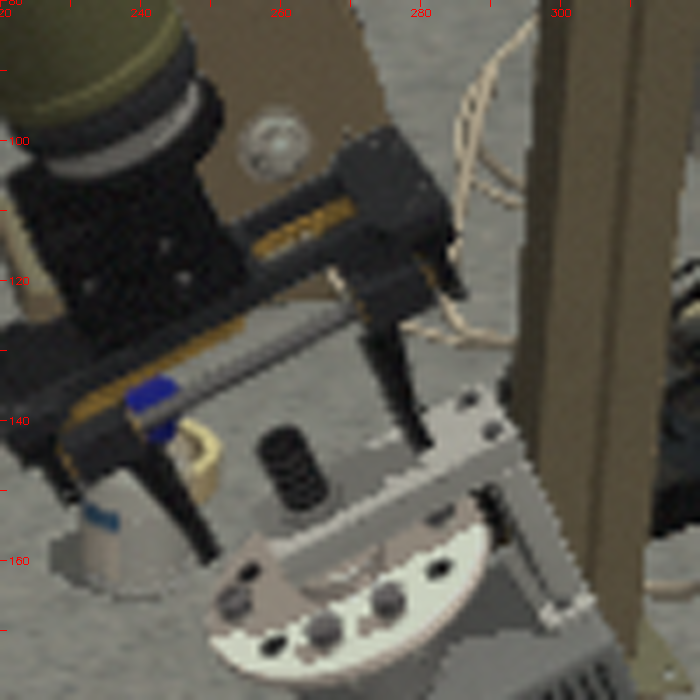

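View pics/t3.png

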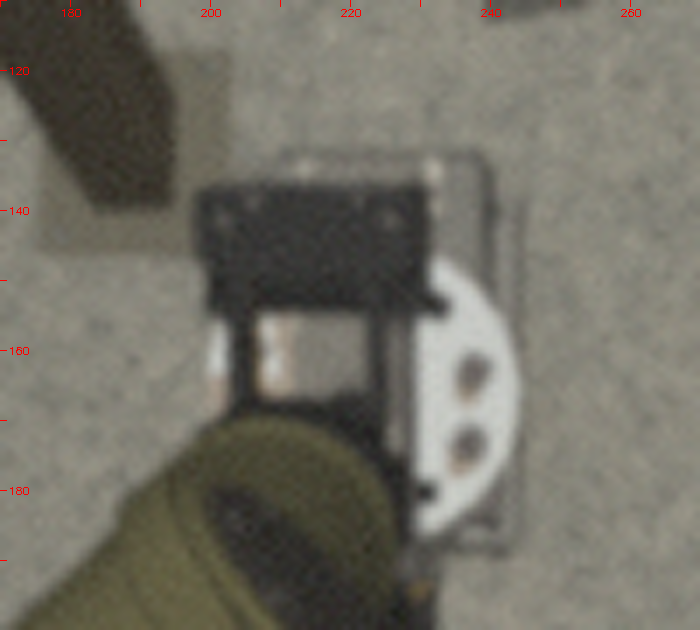

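Emit:
servo_tool --increments '[[[0, 0, 0, 0, 0, 0, -1], [0, 0, 0, 0, 0, 0, -1], [0, 0, 0, 0, 0, 0, -1], [0, 0, 0, 0, 0, 0, -1], [0, 0, 0, 0, 0, 0, -1], [0, 0, 0, 0, 0, 0, -1], [0, 0, 0, 0, 0, 0, -1], [0, 0, 0, 0, 0, 0, -1], [0, 0, 0, 0, 0, 0, -1], [0, 0, 0, 0, 0, 0, -1]]]' --squeeze 15

```text
time_s: 4.2
tool_pos: [0.5405, 0.2144, 0.1819]
tool_rot: [155.0, -0.0, 88.6]
force: [-3.5, -0.3, -0.2]
grip_width: 0.0192
```

```bash
cat > st.py <<'E'
from h import *
from cell import env
import sys
o=env.get_obs(); R=Rhead(); print(o["time_s"],"F",o["force"].round(1),"Fhead",(R.T@o["force"]).round(1),"w",round(o["grip_width"],4),"tau",o["wrist_torque"].round(2),"head",*inhead(o))
E
python3 st.py
```

```text
4.2 F [-3.5 -0.3 -0.2] Fhead [-3.2 -0.4  1.3] w 0.0192 tau [-0.04  0.93 -0.07] head [-0.8  1.4  8. ] [ 0.04  0.04 -0.08]
```

Emit:
servo_tool --increments '[[[0, -0.0015, 0, 0, 0, 0, -1], [0, -0.0015, 0, 0, 0, 0, -1], [0, -0.0015, 0, 0, 0, 0, -1]]]' --squeeze 30

```text
time_s: 4.5
tool_pos: [0.5399, 0.2144, 0.1816]
tool_rot: [155.0, -0.0, 88.6]
force: [0.6, 0.2, -0.5]
grip_width: 0.0191
```

```bash
python3 st.py
```

```text
4.5 F [ 0.6  0.2 -0.5] Fhead [ 0.3  0.2 -0.7] w 0.0191 tau [-0.03  0.54  0.03] head [-1.5  1.3  8. ] [-0.05  0.06 -0.07]
```

Emit:
servo_tool --increments '[[[0, -0.002, 0, 0, 0, 0, -1], [0, -0.002, 0, 0, 0, 0, -1], [0, -0.002, 0, 0, 0, 0, -1]]]'

```text
time_s: 4.8
tool_pos: [0.5388, 0.2144, 0.1814]
tool_rot: [154.9, -0.1, 88.6]
force: [3.3, -0.0, -1.2]
grip_width: 0.019
```

```bash
python3 st.py
```

```text
4.8 F [ 3.3 -0.  -1.2] Fhead [ 2.5  0.1 -2.5] w 0.019 tau [-0.03 -0.31 -0.01] head [-2.6  1.4  8.3] [-0.14  0.09 -0.05]
```

Emit:
servo_tool --increments '[[[0.002, 0.002, 0, 0, 0, 0, -1], [0.002, 0.002, 0, 0, 0, 0, -1], [0.002, 0.002, 0, 0, 0, 0, -1]]]'

```text
time_s: 5.1
tool_pos: [0.5397, 0.216, 0.1815]
tool_rot: [155.0, 0.0, 88.5]
force: [-1.0, -2.7, 0.4]
grip_width: 0.0189
```

```bash
python3 st.py
```

```text
5.1 F [-1.  -2.7  0.4] Fhead [-0.7 -2.7  0.8] w 0.0189 tau [-0.55  0.47 -0.18] head [-1.8  2.9  8. ] [ 0.    0.01 -0.07]
```

Emit:
servo_tool --increments '[[[-0.004, 0, 0, 0, 0, 0, -1], [-0.004, 0, 0, 0, 0, 0, -1], [-0.004, 0, 0, 0, 0, 0, -1]]]'

```text
time_s: 5.4
tool_pos: [0.5395, 0.213, 0.1815]
tool_rot: [155.0, -0.1, 88.6]
force: [-0.2, 1.2, -0.9]
grip_width: 0.0194
```

```bash
python3 st.py
```

```text
5.4 F [-0.2  1.2 -0.9] Fhead [-0.5  1.2 -0.7] w 0.0194 tau [0.27 0.55 0.12] head [-1.8 -0.   8.1] [-0.04  0.12 -0.09]
```

Emit:
servo_tool --increments '[[[0.0012, 0, -0.005, 0, 0, 0, -1], [0.0012, 0, -0.015, 0, 0, 0, -1], [0.0012, 0, -0.03, 0, 0, 0, -1], [0.0012, 0, -0.045, 0, 0, 0, -1], [0.0012, 0, -0.065, 0, 0, 0, -1], [0.0012, 0, -0.085, 0, 0, 0, -1], [0.0012, 0, -0.085, 0, 0, 0, -1], [0.0012, 0, -0.085, 0, 0, 0, -1]]]'

```text
time_s: 6.2
tool_pos: [0.5039, 0.2146, 0.2596]
tool_rot: [154.9, -0.0, 88.6]
force: [0.2, -0.5, -1.0]
grip_width: 0.0192
```

```bash
python3 st.py; python3 - <<'E'
from h import *
from cell import env
o=env.get_obs(); print(o["qpos"].round(1))
for n in("side","top"):
    c=env.read_camera(n); pickle.dump(c,open(f"{n}4.pkl","wb"))
    print(n,proj(c,o["tool_pos"]))
crop(load("side4"),220,80,320,180,7,"s4"); crop(load("top4"),170,110,270,200,7,"t4")
E
```

```text
6.2 F [ 0.2 -0.5 -1. ] Fhead [-0.2 -0.5 -1. ] w 0.0192 tau [-0.01  0.48  0.01] head [-1.2  0.6 93.9] [-0.15  0.07 -0.07]
[ -0.7 -11.7 -30.5 113.2   9.1  55.9 -36.9]
side [[251.0946232 126.1496133]]
top [[216.05775828 175.58357191]]
```

View pics/s4.png

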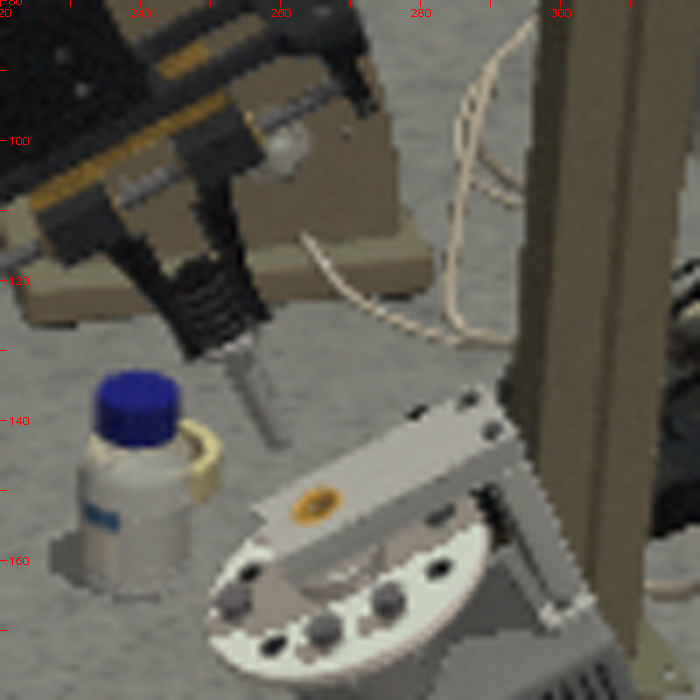

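View pics/t4.png

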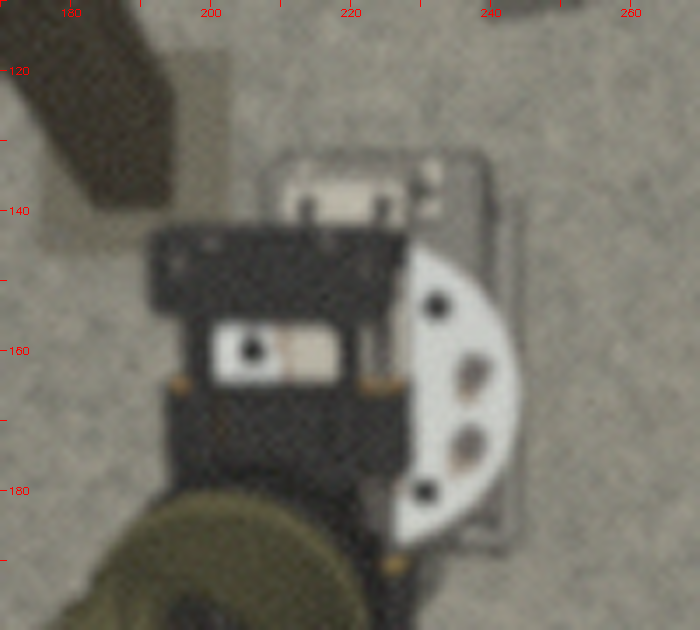

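```bash
python3 - <<'E'
from h import *
from cell import env
o=env.get_obs()
show(o,[("above",rp(0,.057,.27),TRACK())])
E
```

```text
above [-0.3689 -0.0259 -0.0254] [24.72 -4.43 20.02]
```

Emit:
servo_tool --increments '[[[-0.05, 0, -0.02, 0, 0, 0, -1], [-0.369, -0.026, -0.025, 24.7, -4.4, 20, -1], [-0.369, -0.026, -0.025, 24.7, -4.4, 20, -1], [-0.369, -0.026, -0.025, 24.7, -4.4, 20, -1], [-0.369, -0.026, -0.025, 24.7, -4.4, 20, -1], [-0.369, -0.026, -0.025, 24.7, -4.4, 20, -1], [-0.369, -0.026, -0.025, 24.7, -4.4, 20, -1], [-0.369, -0.026, -0.025, 24.7, -4.4, 20, -1], [-0.369, -0.026, -0.025, 24.7, -4.4, 20, -1], [-0.369, -0.026, -0.025, 24.7, -4.4, 20, -1], [-0.369, -0.026, -0.025, 24.7, -4.4, 20, -1], [-0.369, -0.026, -0.025, 24.7, -4.4, 20, -1], [-0.369, -0.026, -0.025, 24.7, -4.4, 20, -1]]]'

```text
time_s: 7.6
tool_pos: [0.4608, -0.1524, 0.2701]
tool_rot: [179.9, -0.1, 68.4]
force: [-0.2, 0.1, -1.0]
grip_width: 0.0193
```

```bash
python3 - <<'E'
from h import *
from cell import env
o=env.get_obs(); print(o["qpos"].round(1),o["time_s"],o["force"].round(1))
show(o,[("above",rp(0,.057,.27),TRACK()),("above2",rp(0,.057,.19),TRACK())])
for n in("side","top"):
    c=env.read_camera(n); pickle.dump(c,open(f"{n}5.pkl","wb"))
    print(n,proj(c,[o["tool_pos"],o["tool_pos"]-np.r_[0,0,.062],rp(0,.057,.118)]))
crop(load("side5"),220,170,320,300,6,"s5"); crop(load("top5"),320,150,420,240,7,"t5"); crop(load("top5"),195,120,255,200,8,"t5b")
E
```

```text
[ 1.660e+01 -2.800e+00 -1.400e+00  1.015e+02 -1.000e-01  8.120e+01
 -6.300e+00] 7.6 [-0.2  0.1 -1. ]
above [-0.0017 -0.0002  0.0001] [ 0.06 -0.08  0.17]
above2 [-0.0018 -0.0003  0.0801] [ 0.06 -0.08  0.17]
side [[277.8554591  204.15012947]
 [276.53716856 227.77225455]
 [274.64882102 259.6285337 ]]
top [[369.18156749 189.54442264]
 [362.21335995 193.9067994 ]
 [354.09531828 199.583972  ]]
```

View pics/s5.png

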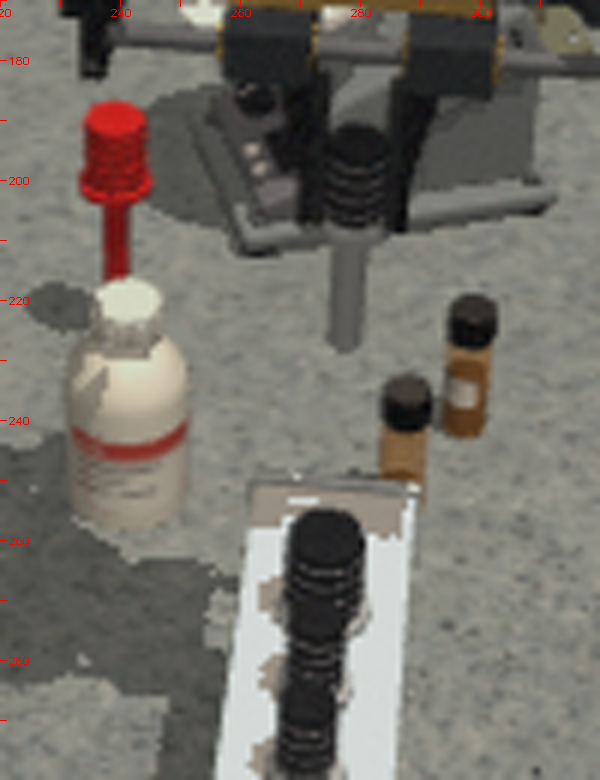

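View pics/t5.png

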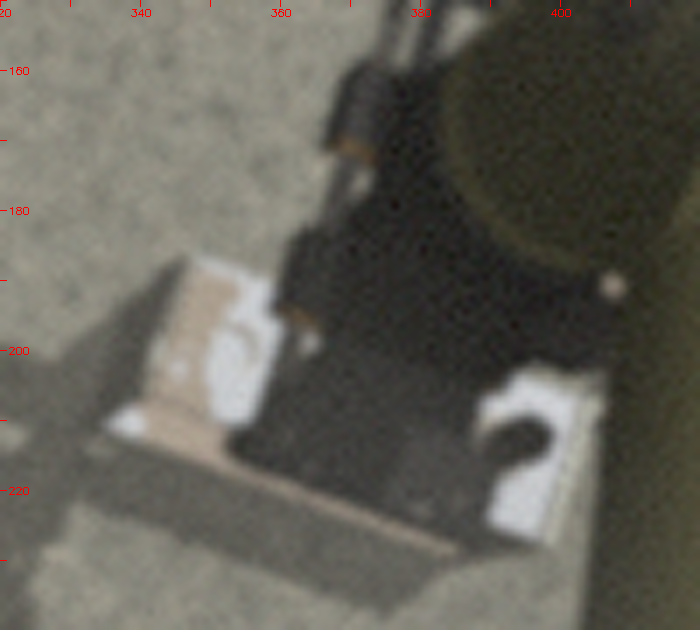

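View pics/t5b.png

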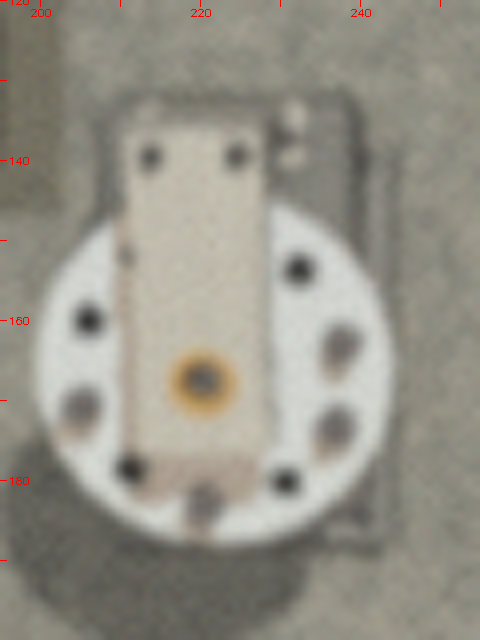

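Emit:
servo_tool --increments '[[[-0.0018, 0, 0.045, 0, 0, 0, -1], [-0.0018, 0, 0.075, 0, 0, 0, -1], [-0.0018, 0, 0.085, 0, 0, 0, -1], [-0.0018, 0, 0.095, 0, 0, 0, -1], [-0.0018, 0, 0.1, 0, 0, 0, -1], [-0.0018, 0, 0.1, 0, 0, 0, -1]]]'

```text
time_s: 8.3
tool_pos: [0.4604, -0.1551, 0.1706]
tool_rot: [179.9, -0.1, 68.3]
force: [0.6, -0.1, -0.4]
grip_width: 0.0192
```

```bash
python3 - <<'E'
from h import *
from cell import env
o=env.get_obs(); print(o["tool_pos"],o["time_s"],o["force"].round(1),o["wrist_torque"].round(2),o["grip_width"])
show(o,[("seat",rp(0,.057,.128),TRACK())])
c=env.read_camera("side"); pickle.dump(c,open("side6.pkl","wb"))
crop(c,230,190,320,300,6,"s6")
E
```

```text
[ 0.46042175 -0.15514488  0.17062474] 8.3 [ 0.6 -0.1 -0.4] [-0.04 -0.06 -0.  ] 0.019165438895201732
seat [ 0.0009 -0.001   0.0426] [ 0.11 -0.09  0.05]
```

View pics/s6.png

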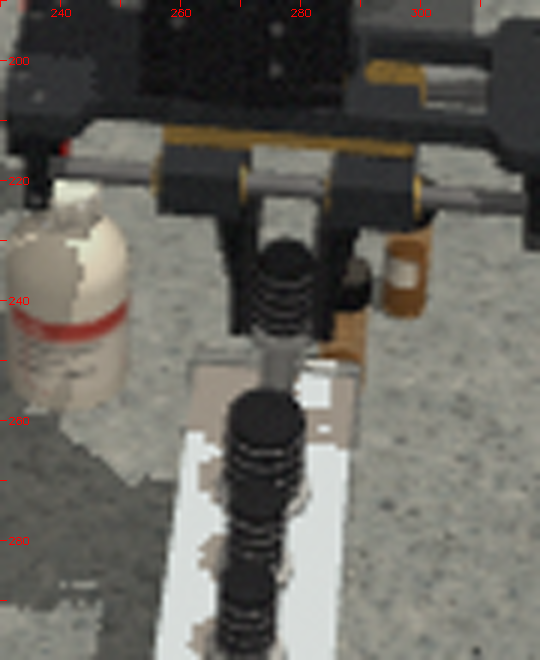

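Emit:
servo_tool --increments '[[[0.0009, -0.0005, 0.02, 0, 0, 0, -1], [0.0009, -0.0005, 0.035, 0, 0, 0, -1], [0.0009, -0.0005, 0.0425, 0, 0, 0, -1], [0.0009, -0.0005, 0.0425, 0, 0, 0, -1]]]'

```text
time_s: 8.75
tool_pos: [0.4598, -0.154, 0.1275]
tool_rot: [180.0, -0.1, 68.2]
force: [-0.8, -1.3, -0.9]
grip_width: 0.0187
```

```bash
python3 - <<'E'
from h import *
from cell import env
o=env.get_obs(); print(o["tool_pos"],o["time_s"],o["force"].round(1),o["wrist_torque"].round(2),o["grip_width"])
E
```

```text
[ 0.45977545 -0.15403273  0.12749868] 8.75 [-0.8 -1.3 -0.9] [-0.04 -0.01 -0.03] 0.018715879067518926
```

Emit:
servo_tool --increments '[[[0, 0, 0.0015, 0, 0, 0, -1], [0, 0, 0.0015, 0, 0, 0, 0.2], [0, 0, 0.0015, 0, 0, 0, 0.2], [0, 0, 0.0015, 0, 0, 0, 0.2], [0, 0, 0.0015, 0, 0, 0, 0.2], [0, 0, 0.0015, 0, 0, 0, 0.2], [0, 0, -0.02, 0, 0, 0, 0.2], [0, 0, -0.06, 0, 0, 0, 0.2], [0, 0, -0.06, 0, 0, 0, 0.2]]]'

```text
time_s: 9.65
tool_pos: [0.463, -0.155, 0.1928]
tool_rot: [179.4, -0.1, 68.2]
force: [0.8, -0.7, 0.1]
grip_width: 0.0518
```

```bash
python3 - <<'E'
from h import *
from cell import env
o=env.get_obs(); print(o["tool_pos"],o["time_s"],o["force"].round(1),o["wrist_torque"].round(2),o["grip_width"])
show(o,[("axle",rp(0,.019,.126),TRACK())])
for n in("side","top"):
    c=env.read_camera(n); pickle.dump(c,open(f"{n}7.pkl","wb"))
crop(load("side7"),230,180,320,310,6,"s7"); crop(load("top7"),320,150,420,240,7,"t7")
E
```

```text
[ 0.46304854 -0.15501765  0.19281717] 9.65 [ 0.8 -0.7  0.1] [-0.02 -0.12 -0.01] 0.05182947195576733
axle [-0.0382 -0.004   0.0667] [ 0.59 -0.14  0.04]
```

View pics/s7.png

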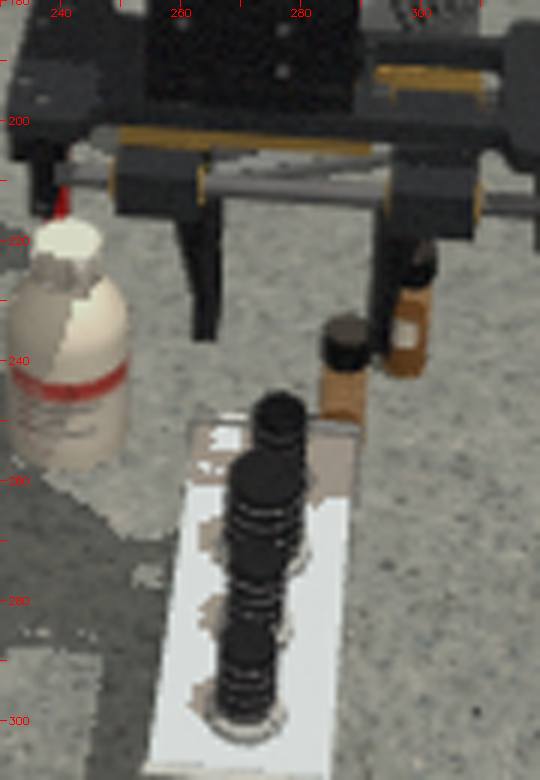

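View pics/t7.png

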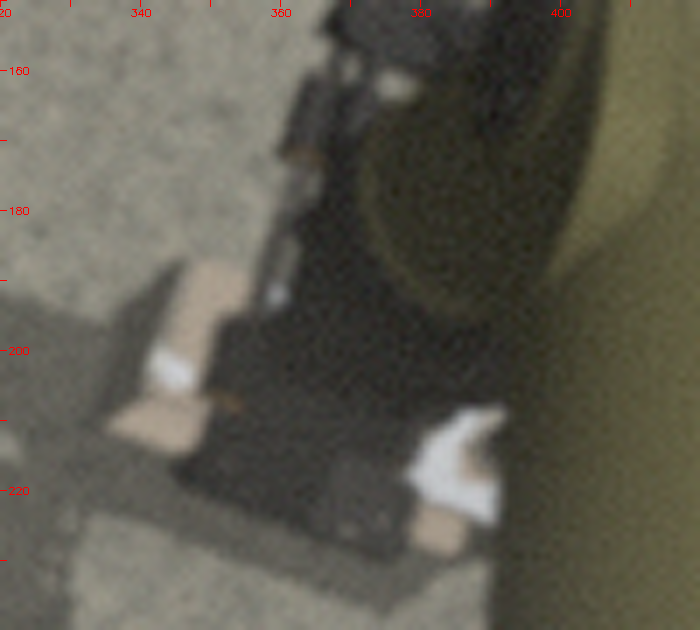

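Emit:
servo_tool --increments '[[[-0.038, -0.004, 0, 0.5, 0, 0, 0.3], [-0.038, -0.004, 0, 0.5, 0, 0, 0.3], [-0.038, -0.004, 0.02, 0.5, 0, 0, 0.3], [-0.038, -0.004, 0.05, 0.5, 0, 0, 0.3], [-0.038, -0.004, 0.0665, 0.5, 0, 0, 0.3], [-0.038, -0.004, 0.0665, 0.5, 0, 0, 0.3], [-0.038, -0.004, 0.0665, 0.5, 0, 0, 0.3]]]'

```text
time_s: 10.45
tool_pos: [0.4413, -0.1874, 0.1198]
tool_rot: [-179.4, -0.1, 68.2]
force: [0.1, 0.2, -0.5]
grip_width: 0.0561
```

```bash
python3 - <<'E'
from h import *
from cell import env
o=env.get_obs(); print(o["tool_pos"],o["time_s"],o["force"].round(1),o["wrist_torque"].round(2),o["grip_width"])
show(o,[("axle",rp(0,.019,.126),TRACK())])
c=env.read_camera("side"); pickle.dump(c,open("side8.pkl","wb"))
crop(c,230,190,320,310,6,"s8")
E
```

```text
[ 0.44134533 -0.18736115  0.11983985] 10.45 [ 0.1  0.2 -0.5] [-0.04 -0.06 -0.02] 0.056145823696915585
axle [ 0.      0.0048 -0.0062] [-0.56 -0.09  0.04]
```

View pics/s8.png

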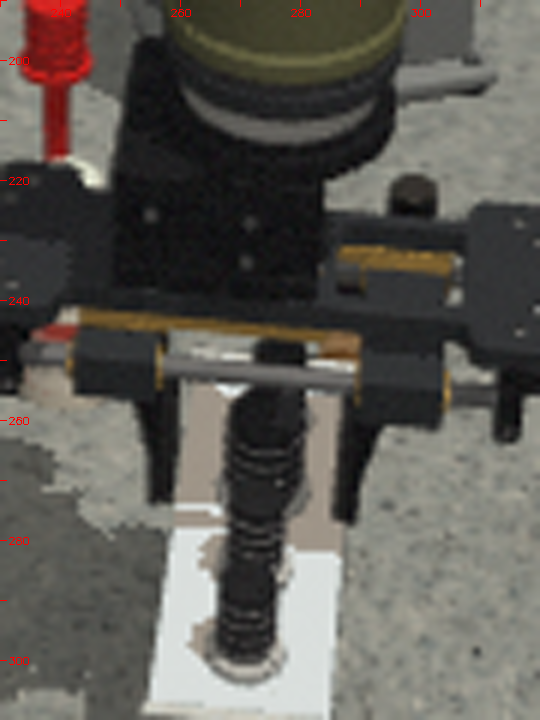

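Emit:
servo_tool --increments '[[[0, 0.0048, -0.0065, -0.55, 0, 0, 0.3], [0, 0.0048, -0.0065, -0.55, 0, 0, 0.3], [0, 0.0048, -0.0065, -0.55, 0, 0, -1], [0, 0.0048, -0.0065, -0.55, 0, 0, -1], [0, 0.0048, -0.0065, -0.55, 0, 0, -1], [0, 0.0048, -0.0065, -0.55, 0, 0, -1], [0, 0.0048, -0.0065, -0.55, 0, 0, -1], [0, 0.0048, -0.0065, -0.55, 0, 0, -1]]]' --squeeze 40

```text
time_s: 11.3
tool_pos: [0.4463, -0.1896, 0.1274]
tool_rot: [179.9, -0.1, 68.2]
force: [-0.6, -0.3, 0.8]
grip_width: 0.0272
```

```bash
python3 - <<'E'
from h import *
from cell import env
o=env.get_obs(); print(o["tool_pos"],o["time_s"],o["force"].round(1),o["wrist_torque"].round(2),o["grip_width"])
show(o,[("axle",rp(0,.019,.126),TRACK())])
c=env.read_camera("side"); pickle.dump(c,open("side9.pkl","wb"))
crop(c,230,190,320,310,6,"s9")
E
```

```text
[ 0.44634733 -0.18955866  0.12743373] 11.3 [-0.6 -0.3  0.8] [0.03 0.19 0.03] 0.02724684167217691
axle [ 0.0002 -0.0006  0.0014] [ 0.07 -0.08  0.04]
```

View pics/s9.png

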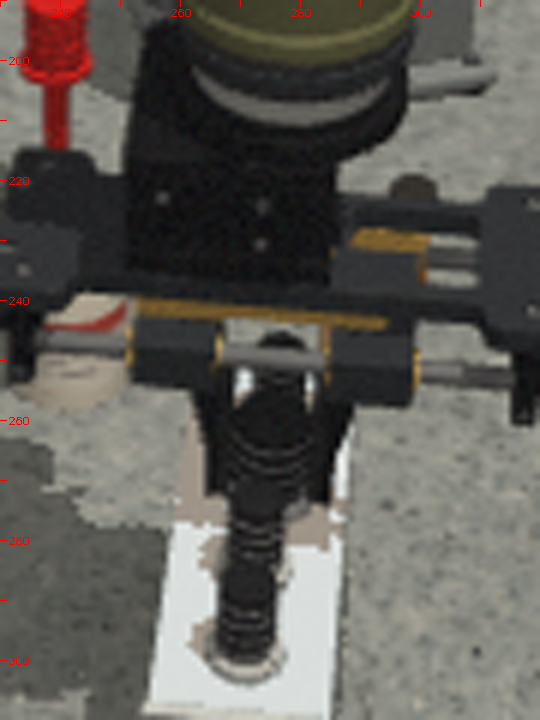

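Emit:
servo_tool --increments '[[[0, 0, -0.01, 0, 0, 0, -1], [0, 0, -0.03, 0, 0, 0, -1], [0, 0, -0.06, 0, 0, 0, -1], [0, 0, -0.1, 0, 0, 0, -1], [0, 0, -0.14, 0, 0, 0, -1], [0, 0, -0.17, 0, 0, 0, -1], [0, 0, -0.17, 0, 0, 0, -1], [0, 0, -0.17, 0, 0, 0, -1]]]'

```text
time_s: 12.15
tool_pos: [0.4464, -0.1898, 0.2981]
tool_rot: [179.8, -0.1, 68.2]
force: [0.2, 0.2, -1.7]
grip_width: 0.0275
```

```bash
python3 - <<'E'
from h import *
from cell import env
o=env.get_obs(); print(o["tool_pos"],o["time_s"],o["force"].round(1),o["wrist_torque"].round(2),o["grip_width"],o["qpos"].round(1))
p,r=cur(o)
for n in("side","top"):
    c=env.read_camera(n); pickle.dump(c,open(f"{n}10.pkl","wb"))
    print(n,[proj(c,p+r[:,2]*d)[0].round(1) for d in(-.019,.0094,.05,.0974)], proj(c,p+r@[.006,0,.05])[0],proj(c,p+r@[0,.006,.05])[0])
crop(load("side10"),235,130,315,260,6,"s10"); crop(load("top10"),320,140,420,240,7,"t10")
show(o,[("pre",Rhead()@[-.0014,.0012,.125]+[HEAD[0],HEAD[1],.175],THEAD())])
E
```

```text
[ 0.44642099 -0.18983864  0.29811135] 12.15 [ 0.2  0.2 -1.7] [-0.   -0.07  0.01] 0.027528776261633824 [18.9 -3.4  1.  99.  -0.  84.2 -1.8]
side [array([277.8, 196.9]), array([277.2, 208.8]), array([276.4, 225.1]), array([275.5, 243.1])] [276.59382496 223.20722963] [279.41331411 225.36165749]
top [array([391.7, 191.7]), array([387.5, 193.8]), array([381.9, 196.5]), array([376. , 199.4])] [379.6309342  195.68939268] [382.61811696 194.28386884]
pre [ 0.3928 -0.1093  0.0106] [-24.53   4.36 -19.91]
```

View pics/s10.png

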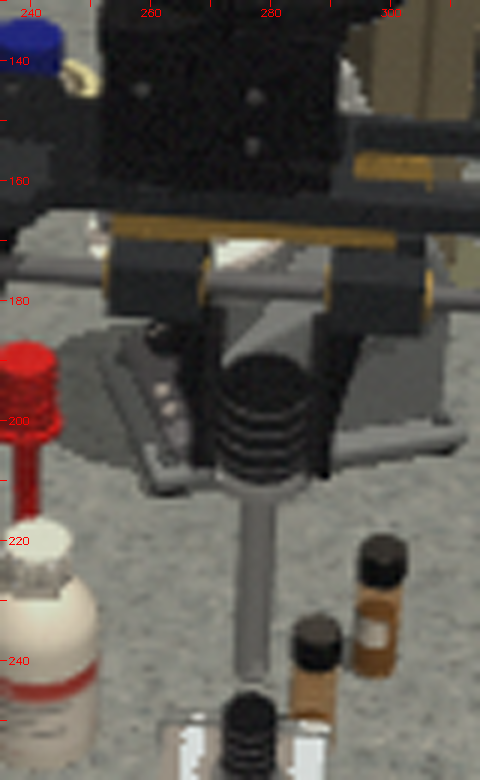

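View pics/t10.png

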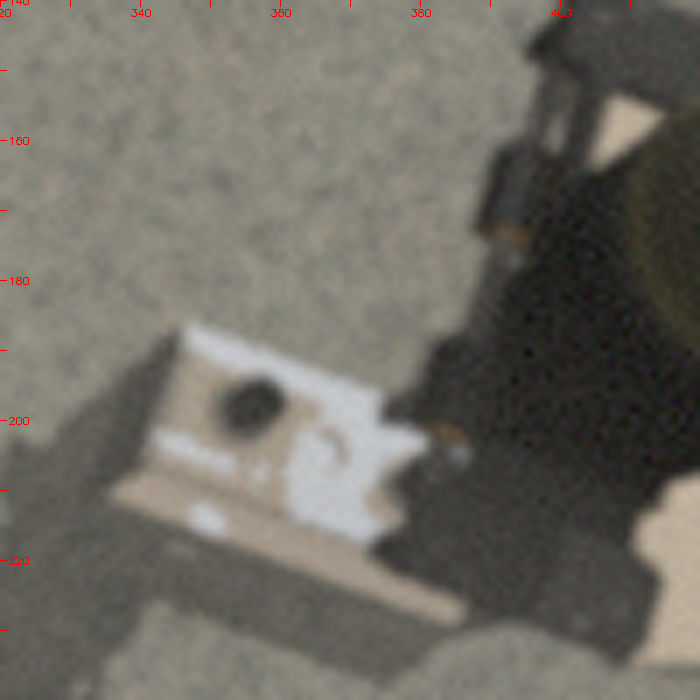

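Emit:
servo_tool --increments '[[[0.389, -0.119, -0.012, -24.5, 4.4, -19.9, -1], [0.389, -0.119, -0.012, -24.5, 4.4, -19.9, -1], [0.389, -0.119, -0.012, -24.5, 4.4, -19.9, -1], [0.389, -0.119, -0.012, -24.5, 4.4, -19.9, -1], [0.389, -0.119, -0.012, -24.5, 4.4, -19.9, -1], [0.389, -0.119, -0.012, -24.5, 4.4, -19.9, -1], [0.389, -0.119, -0.012, -24.5, 4.4, -19.9, -1], [0.389, -0.119, -0.012, -24.5, 4.4, -19.9, -1], [0.389, -0.119, -0.012, -24.5, 4.4, -19.9, -1], [0.389, -0.119, -0.012, -24.5, 4.4, -19.9, -1], [0.389, -0.119, -0.012, -24.5, 4.4, -19.9, -1], [0.389, -0.119, -0.012, -24.5, 4.4, -19.9, -1], [0.389, -0.119, -0.012, -24.5, 4.4, -19.9, -1], [0.389, -0.119, -0.012, -24.5, 4.4, -19.9, -1], [0.389, -0.119, -0.012, -24.5, 4.4, -19.9, -1]]]'

```text
time_s: 13.75
tool_pos: [0.4797, 0.2136, 0.3081]
tool_rot: [155.3, 0.0, 88.3]
force: [-0.1, -0.7, -1.6]
grip_width: 0.0271
```

```bash
python3 st.py; python3 - <<'E'
from h import *
from cell import env
o=env.get_obs(); print(o["qpos"].round(1))
show(o,[("nose4",Rhead()@[-.0014,.0012,.102]+[HEAD[0],HEAD[1],.175],THEAD())])
E
```

```text
13.75 F [-0.1 -0.7 -1.6] Fhead [-0.8 -0.7 -1.4] w 0.0271 tau [-0.04  0.53 -0.04] head [ -2.6  -1.  148. ] [ 0.25 -0.07  0.12]
[-12.8 -14.8 -20.3 110.7   9.9  63.1 -38. ]
nose4 [0.0023 0.0014 0.046 ] [-0.25  0.07 -0.12]
```

Emit:
servo_tool --increments '[[[0.0023, 0.0014, 0.025, -0.25, 0.07, -0.12, -1], [0.0023, 0.0014, 0.046, -0.25, 0.07, -0.12, -1], [0.0023, 0.0014, 0.046, -0.25, 0.07, -0.12, -1], [0.0023, 0.0014, 0.046, -0.25, 0.07, -0.12, -1], [0.0023, 0.0014, 0.046, -0.25, 0.07, -0.12, -1]]]'

```text
time_s: 14.25
tool_pos: [0.5009, 0.2172, 0.2699]
tool_rot: [154.8, -0.1, 88.6]
force: [0.1, 0.0, -1.3]
grip_width: 0.0269
```

```bash
python3 st.py; python3 - <<'E'
from h import *
from cell import env
o=env.get_obs(); p,r=cur(o)
for n in("side","top"):
    c=env.read_camera(n); pickle.dump(c,open(f"{n}11.pkl","wb"))
    print(n,[proj(c,p+r[:,2]*d)[0].round(1) for d in(-.019,.0094,.05,.0974)])
crop(load("side11"),230,100,310,180,8,"s11"); crop(load("top11"),180,120,260,200,8,"t11")
E
```

```text
14.25 F [ 0.1  0.  -1.3] Fhead [-0.5  0.  -1.2] w 0.0269 tau [0.04 0.48 0.  ] head [  0.4   3.1 104.5] [-0.22  0.15 -0.03]
side [array([246.9, 116.9]), array([251.2, 125.1]), array([257.1, 136.4]), array([263.8, 149.1])]
top [array([213.4, 177.7]), array([214.9, 175. ]), array([217. , 171.5]), array([219.1, 167.8])]
```

View pics/s11.png

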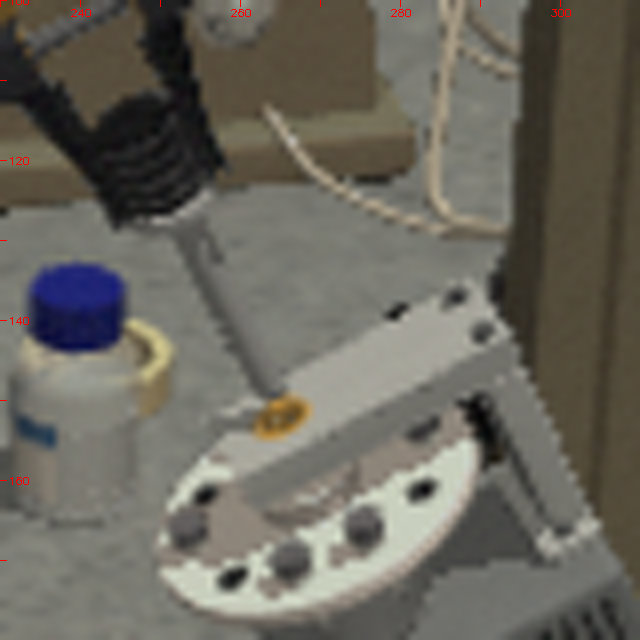

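View pics/t11.png

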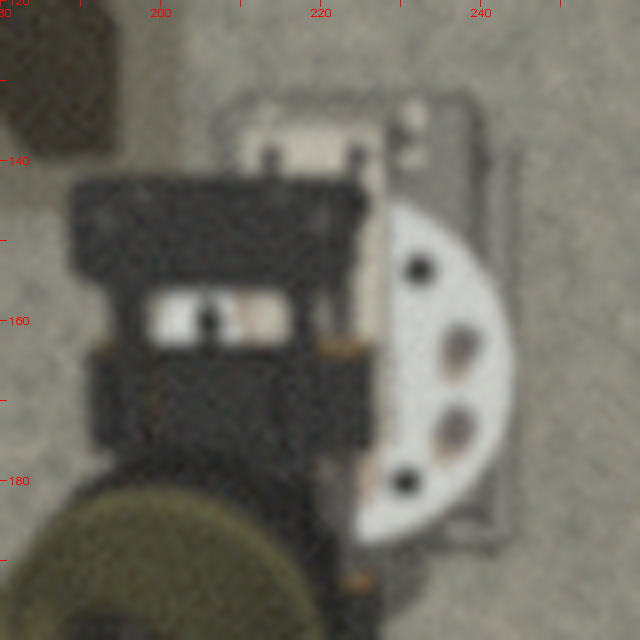

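Emit:
servo_tool --increments '[[[-0.0019, -0.0018, 0, 0.2, -0.15, 0, -1], [-0.0019, -0.0018, 0, 0.2, -0.15, 0, -1], [-0.0019, -0.0018, 0, 0.2, -0.15, 0, -1], [-0.0019, -0.0018, 0, 0.2, -0.15, 0, -1]]]'

```text
time_s: 14.75
tool_pos: [0.4989, 0.2156, 0.2681]
tool_rot: [155.0, 0.0, 88.5]
force: [-0.2, 0.0, -1.2]
grip_width: 0.0269
```

```bash
python3 st.py
```

```text
14.75 F [-0.2  0.  -1.2] Fhead [-0.7  0.  -1. ] w 0.0269 tau [0.01 0.51 0.05] head [ -2.2   1.5 103.7] [ 0.04 -0.01 -0.09]
```

Emit:
servo_tool --increments '[[[0, 0, 0, 0, 0, 0, -1], [0, 0, 0, 0, 0, 0, -1]]]'

```text
time_s: 14.95
tool_pos: [0.4989, 0.2156, 0.2679]
tool_rot: [155.1, 0.1, 88.5]
force: [0.1, 0.0, -1.3]
grip_width: 0.0271
```

```bash
python3 st.py; python3 - <<'E'
from h import *
from cell import env
o=env.get_obs(); p,r=cur(o)
c=env.read_camera("side"); pickle.dump(c,open("side12.pkl","wb"))
print([proj(c,p+r[:,2]*d)[0].round(1) for d in(-.019,.0094,.05,.0974)])
crop(c,235,110,285,165,14,"s12")
E
```

```text
14.95 F [ 0.1  0.  -1.3] Fhead [-0.4  0.  -1.3] w 0.0271 tau [-0.11  0.53  0.04] head [ -2.2   1.5 103.6] [ 0.05 -0.02 -0.09]
[array([246.4, 117.9]), array([250.6, 126.1]), array([256.5, 137.5]), array([263.1, 150.2])]
```

View pics/s12.png

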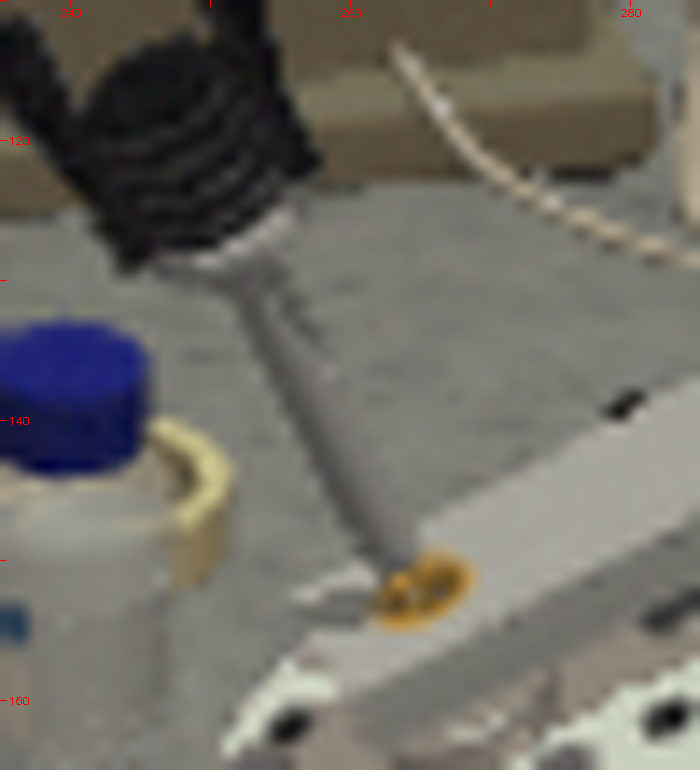

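Emit:
servo_tool --increments '[[[-0.0003, 0.0007, 0.005, 0, 0, 0, -1], [-0.0003, 0.0007, 0.01, 0, 0, 0, -1], [-0.0003, 0.0007, 0.014, 0, 0, 0, -1], [-0.0003, 0.0007, 0.014, 0, 0, 0, -1], [-0.0003, 0.0007, 0.014, 0, 0, 0, -1]]]'

```text
time_s: 15.5
tool_pos: [0.5054, 0.2151, 0.2553]
tool_rot: [155.1, 0.1, 88.5]
force: [-0.2, -0.0, -1.5]
grip_width: 0.0274
```

```bash
python3 st.py
```

```text
15.5 F [-0.2 -0.  -1.5] Fhead [-0.8 -0.  -1.3] w 0.0274 tau [0.05 0.47 0.06] head [-1.7  1.1 89.4] [ 0.08 -0.02 -0.09]
```

Emit:
servo_tool --increments '[[[0, 0, 0.005, 0, 0, 0, -1], [0, 0, 0.01, 0, 0, 0, -1], [0, 0, 0.014, 0, 0, 0, -1], [0, 0, 0.018, 0, 0, 0, -1], [0, 0, 0.018, 0, 0, 0, -1]]]'

```text
time_s: 16.0
tool_pos: [0.5128, 0.2146, 0.2383]
tool_rot: [155.1, 0.1, 88.5]
force: [0.5, 0.9, -2.4]
grip_width: 0.027
```

```bash
python3 st.py
```

```text
16.0 F [ 0.5  0.9 -2.4] Fhead [-0.6  0.9 -2.4] w 0.027 tau [-0.01  0.52  0.  ] head [-2.1  0.8 70.8] [ 0.13 -0.05 -0.09]
```

Emit:
servo_tool --increments '[[[0, 0, 0.004, 0, 0, 0, -1], [0, 0, 0.008, 0, 0, 0, -1], [0, 0, 0.012, 0, 0, 0, -1], [0, 0, 0.015, 0, 0, 0, -1], [0, 0, 0.015, 0, 0, 0, -1]]]'

```text
time_s: 16.5
tool_pos: [0.5192, 0.2145, 0.225]
tool_rot: [155.1, 0.1, 88.5]
force: [-0.6, -0.0, -1.3]
grip_width: 0.0273
```

```bash
python3 st.py
```

```text
16.5 F [-0.6 -0.  -1.3] Fhead [-1.1 -0.1 -1. ] w 0.0273 tau [-0.05  0.67  0.  ] head [-1.9  0.9 56. ] [ 0.1  -0.04 -0.09]
```

Emit:
servo_tool --increments '[[[0, 0, 0.005, 0, 0, 0, -1], [0, 0, 0.01, 0, 0, 0, -1], [0, 0, 0.015, 0, 0, 0, -1], [0, 0, 0.019, 0, 0, 0, -1], [0, 0, 0.019, 0, 0, 0, -1]]]'

```text
time_s: 17.0
tool_pos: [0.5273, 0.2143, 0.2076]
tool_rot: [155.1, 0.1, 88.5]
force: [-0.5, 0.7, -1.2]
grip_width: 0.0267
```

```bash
python3 st.py
```

```text
17.0 F [-0.5  0.7 -1.2] Fhead [-1.   0.7 -0.9] w 0.0267 tau [-0.09  0.76 -0.08] head [-1.9  0.9 36.8] [ 0.11 -0.04 -0.09]
```

Emit:
servo_tool --increments '[[[0, 0, 0.003, 0, 0, 0, -1], [0, 0, 0.006, 0, 0, 0, -1], [0, 0, 0.009, 0, 0, 0, -1], [0, 0, 0.012, 0, 0, 0, -1], [0, 0, 0.012, 0, 0, 0, -1]]]'

```text
time_s: 17.5
tool_pos: [0.5323, 0.2142, 0.1969]
tool_rot: [155.1, 0.1, 88.5]
force: [-2.1, 0.2, -1.5]
grip_width: 0.0269
```

```bash
python3 st.py
```

```text
17.5 F [-2.1  0.2 -1.5] Fhead [-2.5  0.1 -0.5] w 0.0269 tau [-0.11  0.69 -0.09] head [-1.9  1.  25.1] [ 0.1  -0.03 -0.09]
```

Emit:
servo_tool --increments '[[[0, 0, 0.004, 0, 0, 0, -1], [0, 0, 0.008, 0, 0, 0, -1], [0, 0, 0.012, 0, 0, 0, -1], [0, 0, 0.014, 0, 0, 0, -1], [0, 0, 0.014, 0, 0, 0, -1]]]'

```text
time_s: 18.0
tool_pos: [0.5381, 0.214, 0.1842]
tool_rot: [155.1, 0.1, 88.5]
force: [-0.9, -0.5, -2.1]
grip_width: 0.0268
```

```bash
python3 st.py; python3 - <<'E'
from h import *
from cell import env
c=env.read_camera("side"); pickle.dump(c,open("side13.pkl","wb"))
crop(c,235,100,310,175,9,"s13")
E
```

```text
18.0 F [-0.9 -0.5 -2.1] Fhead [-1.7 -0.5 -1.5] w 0.0268 tau [-0.11  0.78 -0.08] head [-2.   0.9 11.1] [ 0.1  -0.04 -0.09]
```

View pics/s13.png

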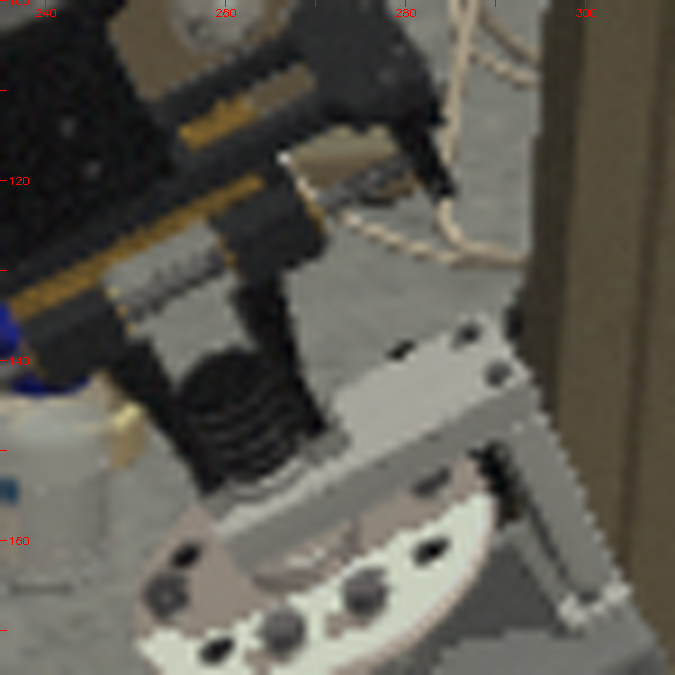

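Emit:
servo_tool --increments '[[[0, 0, 0.001, 0, 0, 0, -1], [0, 0, 0.002, 0, 0, 0, -1], [0, 0, 0.0025, 0, 0, 0, -1], [0, 0, 0.0025, 0, 0, 0, -1]]]'

```text
time_s: 18.45
tool_pos: [0.5391, 0.2141, 0.1835]
tool_rot: [155.0, 0.1, 88.5]
force: [-7.2, -3.6, 4.9]
grip_width: 0.0272
```

```bash
python3 st.py
```

```text
18.45 F [-7.2 -3.6  4.9] Fhead [-4.4 -3.8  7.5] w 0.0272 tau [-0.52  1.4  -0.18] head [-1.4  1.1 10. ] [ 0.04 -0.06 -0.09]
```

Emit:
servo_tool --increments '[[[0, 0, 0, 0, 0, 0, -0.2], [0, 0, 0, 0, 0, 0, 0.2], [0, 0, 0, 0, 0, 0, 0.4], [0, 0, 0, 0, 0, 0, 0.4], [0, 0, 0, 0, 0, 0, 0.4], [0, 0, 0, 0, 0, 0, 0.4]]]'

```text
time_s: 19.05
tool_pos: [0.5394, 0.2142, 0.1826]
tool_rot: [155.0, 0.0, 88.5]
force: [0.2, -0.8, 0.4]
grip_width: 0.059
```

```bash
python3 st.py
```

```text
19.05 F [ 0.2 -0.8  0.4] Fhead [ 0.4 -0.8  0.3] w 0.059 tau [0.01 0.35 0.02] head [-1.5  1.2  9.1] [ 0.05 -0.01 -0.09]
```

Retreat along the axle line, then aside so both cameras see it.

Emit:
servo_tool --increments '[[[0, 0, -0.03, 0, 0, 0, 0.4], [0, 0, -0.07, 0, 0, 0, 0.4], [0, 0, -0.1, 0, 0, 0, 0.4], [-0.2, -0.03, -0.12, 0, 0, 0, 0.4], [-0.2, -0.03, -0.12, 0, 0, 0, 0.4], [-0.2, -0.03, -0.12, 0, 0, 0, 0.4], [-0.2, -0.03, -0.12, 0, 0, 0, 0.4], [-0.2, -0.03, -0.12, 0, 0, 0, 0.4], [-0.2, -0.03, -0.12, 0, 0, 0, 0.4], [-0.2, -0.03, -0.12, 0, 0, 0, 0.4]]]'

```text
time_s: 20.05
tool_pos: [0.4914, 0.0552, 0.2357]
tool_rot: [158.2, 0.5, 88.1]
force: [-0.6, -1.1, 1.2]
grip_width: 0.0609
```

```bash
python3 st.py; python3 - <<'E'
from h import *
from cell import env
for n in("side","top"):
    c=env.read_camera(n); pickle.dump(c,open(f"{n}14.pkl","wb")); cv2.imwrite(f"pics/{n}14.png",c["frame"])
    print(n,proj(c,[hp(-.0015,.001,.039),hp(-.0015,.001,0)]))
crop(load("side14"),235,120,325,220,8,"s14"); crop(load("top14"),185,120,255,200,8,"t14"); crop(load("top14"),320,160,420,240,7,"t14b")
E
```

```text
20.05 F [-0.6 -1.1  1.2] Fhead [ 0.  -1.2  1.3] w 0.0609 tau [-0.01  0.33 -0.02] head [ -18.7 -159.1   75.7] [ 3.17 -0.6   0.16]
side [[258.86752485 141.38503015]
 [264.24097969 151.74461899]]
top [[218.62192628 171.09632898]
 [220.3836082  168.12910462]]
```

View pics/s14.png

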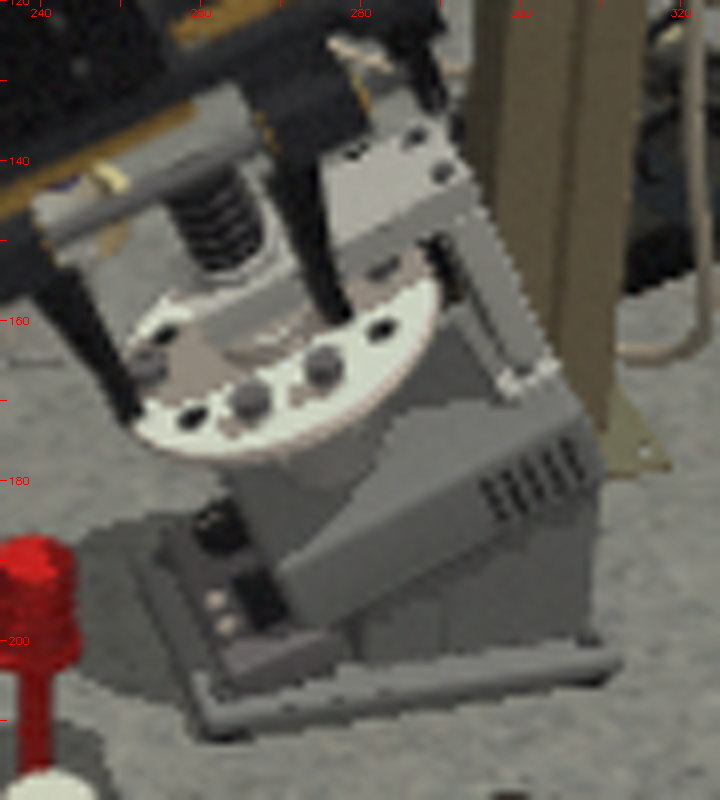

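View pics/t14.png

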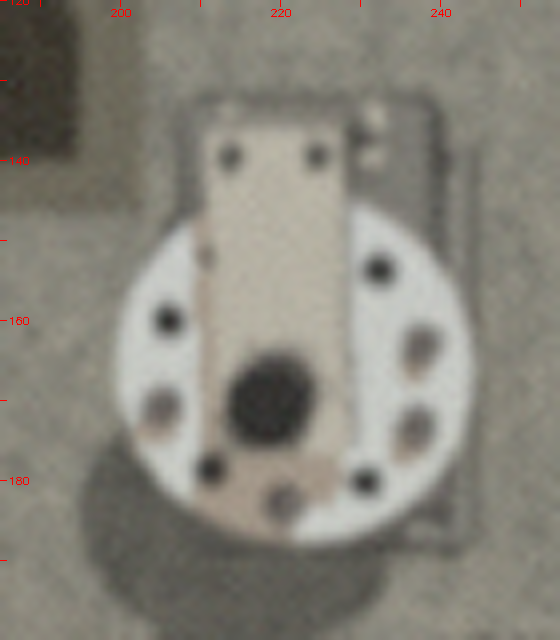

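View pics/side14.png

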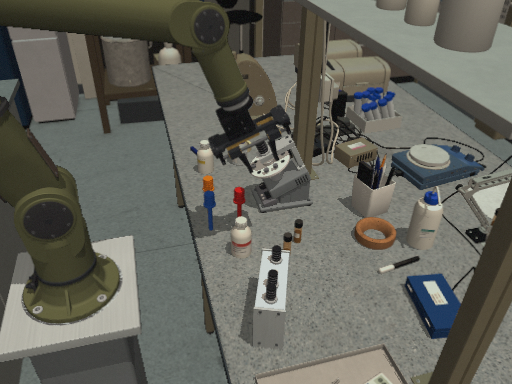

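View pics/top14.png

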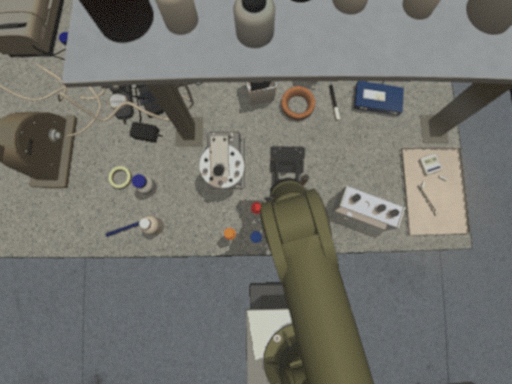

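Emit:
servo_tool --increments '[[[-0.1, 0.05, -0.03, 20, 0, 0, 0.4], [-0.1, 0.05, -0.03, 20, 0, 0, 0.4], [-0.1, 0.05, -0.03, 20, 0, 0, 0.4], [-0.1, 0.05, -0.03, 20, 0, 0, 0.4], [-0.1, 0.05, -0.03, 20, 0, 0, 0.4], [-0.1, 0.05, -0.03, 20, 0, 0, 0.4]]]'

```text
time_s: 20.75
tool_pos: [0.5233, -0.0395, 0.2807]
tool_rot: [178.4, -0.1, 88.7]
force: [-0.8, 0.2, -0.5]
grip_width: 0.061
```

```bash
python3 st.py; python3 - <<'E'
from h import *
from cell import env
o=env.get_obs();print(o["tool_pos"],o["qpos"].round(1),abs(o["joint_velocities"]).max())
for n in("side","top"):
    c=env.read_camera(n); pickle.dump(c,open(f"{n}15.pkl","wb")); cv2.imwrite(f"pics/{n}15.png",c["frame"])
crop(load("side15"),235,120,325,220,8,"s15"); crop(load("side15"),220,170,320,310,5,"s15b")
E
```

```text
20.75 F [-0.8  0.2 -0.5] Fhead [-0.9  0.2 -0.1] w 0.061 tau [-0.02 -0.01 -0.03] head [  31.5 -252.9  102. ] [23.38  0.14 -0.23]
[ 0.52330422 -0.03947267  0.280707  ] [-7.8  0.3  9.4 97.3 -0.1 80.8  0.3] 0.9610932963716843
```

View pics/s15.png

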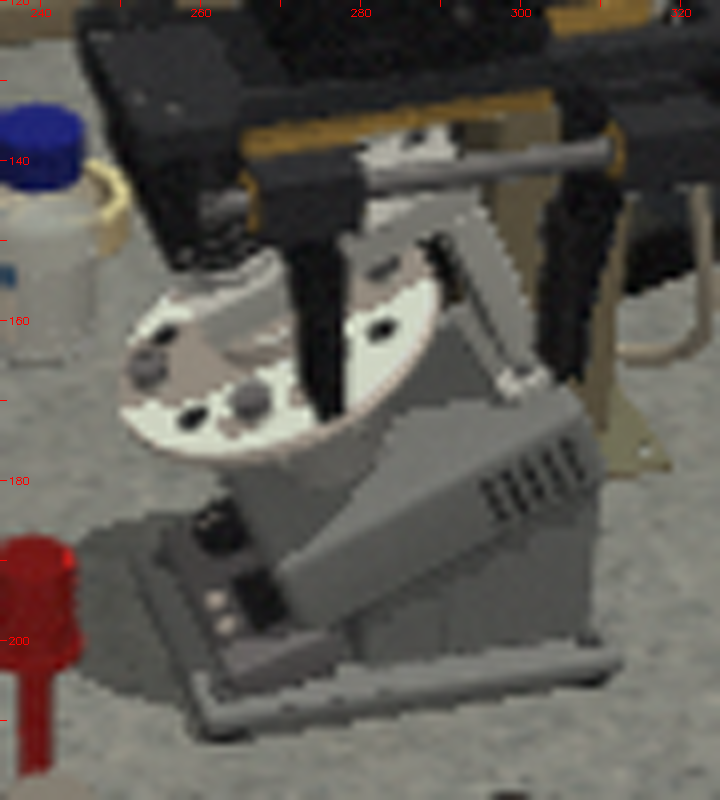

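View pics/s15b.png

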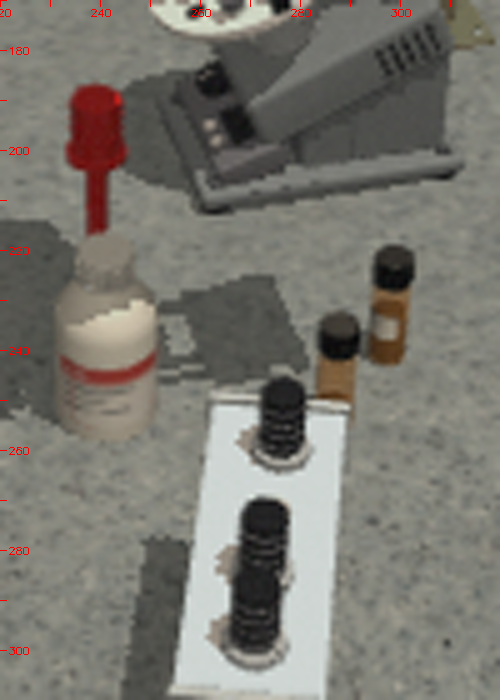

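Emit:
servo_tool --increments '[[[-0.2, 0, -0.15, 0, 0, 0, 0.4], [-0.2, 0, -0.15, 0, 0, 0, 0.4], [-0.2, 0, -0.15, 0, 0, 0, 0.4], [-0.2, 0, -0.15, 0, 0, 0, 0.4], [-0.2, 0, -0.15, 0, 0, 0, 0.4], [-0.2, 0, -0.15, 0, 0, 0, 0.4], [-0.2, 0, -0.15, 0, 0, 0, 0.4], [-0.2, 0, -0.15, 0, 0, 0, 0.4], [-0.2, 0, -0.15, 0, 0, 0, 0.4]]]'

```text
time_s: 21.75
tool_pos: [0.5147, -0.2396, 0.4299]
tool_rot: [178.4, -0.1, 88.7]
force: [-0.1, 0.4, -0.6]
grip_width: 0.0608
```

```bash
python3 st.py; python3 - <<'E'
from h import *
from cell import env
o=env.get_obs();print(o["tool_pos"],abs(o["joint_velocities"]).max())
c=env.read_camera("side"); print(proj(c,[hp(-.0015,.001,.039),hp(-.0015,.001,.005),hp(-.0015,.001,0)]))
crop(c,235,120,325,220,8,"s16")
E
```

```text
21.75 F [-0.1  0.4 -0.6] Fhead [-0.4  0.4 -0.5] w 0.0608 tau [-0.04 -0.06 -0.01] head [  91.6 -453.2  238.6] [23.44  0.17 -0.2 ]
[ 0.51470368 -0.23964056  0.42994047] 0.4036204621493021
[[258.86752485 141.38503015]
 [263.56304556 150.43750932]
 [264.24097969 151.74461899]]
```

View pics/s16.png

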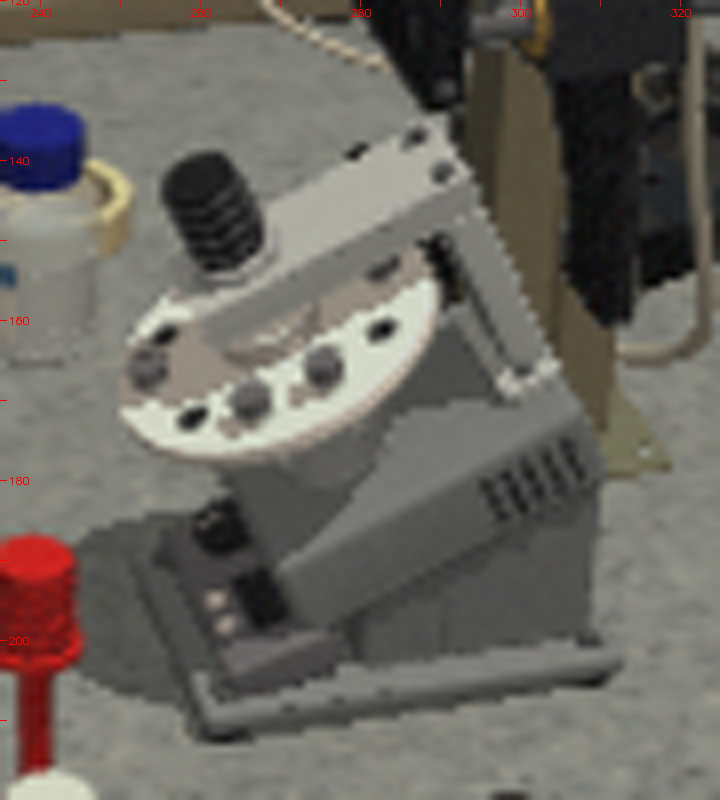

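```bash
python3 -c "
from cell import env
print(env.sign_off())"
```

```text
the job is handed in; nothing more can be done
None
```

I drew out the pin and hung it by its collar in the rack's free hole. I then threaded the axle through the bearing and hub into the drive socket, let go and backed the arm clear. The job was handed in at about 22 s of the 64 s allowed.

**Checks at the end:**
- **Axle:** In the last side picture its collar lies flat on the bearing. The knob top is at pixel (260.5, 142.3). The calibration predicted (258.9, 141.4), which is within the 1–1.5 px offset I saw throughout.
- **Insertion:** The hub and socket gave only a few newtons of resistance. About 8 N came up along the axle exactly at collar depth, which confirmed it was fully home.
- **Pin and bystanders:** The pin hangs upright with its collar flat on the rack plate. The spare pins, bottles, vials and coloured look-alikes appear where they stood, judged by eye in the pictures.

**Disagreements:**
- **Bearing position:** Feeling for the bearing with the pin put its mouth about 1.5 mm from my first camera estimate. I used the felt position.
- **Backing away:** On the way out the arm could not reach the commanded pose, and the tool ended lower and about 3 degrees off. It touched nothing, and the force stayed under 2 N.

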